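# Unbolt and open the culture chamber

### The arm

A 6-joint arm with a two-finger parallel gripper is mounted at the origin on the work surface. World frame = base frame: x ahead of the robot, y to its left, z up, the work surface at z = 0. Lengths are in m, angles in rad, forces in N, time in s.
With the tool pointing down it reaches from about 0.275 to 0.85 m from the base axis. Payload 19 kg.
Tool frame: the origin (TCP) lies at the very end of the fingers, on their centre line; the grasp point (between the pads) lies behind it (manip.pinch_z is the z of the grasp point in the tool frame, in m); z points along the fingers, y is the direction in which the jaws open and shut (so a half turn about z gives the same grasp; the last joint's range is limited). The gripper opens to 85 mm and grips with 20 to 120 N. Pads are 22 mm wide; open, the fingers measure 114 mm over their backs; the gripper's body (76 mm by 85 mm) begins 54 mm behind the grasp point. The pads swing forward as they close: fully open they stand 13 mm farther back than shut.
Start: joints at [-1.387, 0.15, 1.437, -0, 1.554, -0.134], TCP at [0.18, -0.546, 0.207] pointing down, gripper open.
Joint ranges: [-2.8, 2.8], [-0.68, 2.1], [0.12, 2.68], [-1.39, 4.53], [0.16, 2.79], [-2.81, 2.81]. Speed limits (rad/s): [1.89, 1.89, 2.22, 3.01, 3.01, 3.01].

### API

Orientations are given as a unit quaternion [w, x, y, z].
In Python, from plant import readout, optics, job_done, manip gives the robot as it stands. The module is installed in compiled form; this text tells all that it offers.
- The arm moves only by the tool carry_out, never from a script. Its arguments are lists of equal length, an entry for each row: "offset": the shift along the tool's x, y, z in m, a list of three; "spin": the turn about the tool's z in rad. In form: {"offset": [[tx, ty, tz], ...], "spin": [spin, ...]}. A call has 1 to 5 rows; each row is the pose to reach, as a shift and turn from the pose commanded when the call began, along the tool's axes at that moment; what a row does not reach only later rows make up. A row lasts 1/12 s, in which the tool goes at most 41.7 mm and 7.16 degrees, less where a joint would pass 70% of its speed; a pose out of reach is approached as far as the arm can. A call with a gripper value outside its range is refused whole. "hand" is the closure in counts, from 0 (fully open) to 255 (shut), set as the call begins (left out, the last holds). The fingers move at their own pace and stop on an object; "grip_force" is the grip in N (left out, the last holds). Time passes only in rows, so rows that repeat a pose let the fingers close. It gives the time, the measured TCP pose, the force and the opening at its end, in the units of the state.
- readout.observe(): the state, without advancing time (a new reading comes with each control period).
- optics.capture(name): name is "scene" or "side" or "wrist"; returns a dict with "frame" (480x640x3 uint8, red, green, blue), "camera_matrix" (3x3 intrinsics, pixels), "R" (3x3) and "t" (3): a world point X has camera coordinates R X + t. Camera axes: x right, y down, z forward; pixel columns grow to the right and rows downward; lengths in m; the calibration is good to about 2 mm. The wrist camera is an equidistant fisheye: a pixel r from the principal point sees the ray r / f radians off the axis. A picture is of the moment at which its call begins. There is no depth.
- job_done(): hands the job in, once; it reports no verdict.
The state is a dict: "t": time; "joint_pos": joint angles; "joint_vel": joint speeds; "joint_torque": joint torques, N m; "position": TCP position; "orientation": TCP orientation; "wrist_force": force on the tool from outside, world axes, zero at the start; "ft_torque": the same for the moment, N m; "grip_width": opening from 0.0 (shut) to 1.0 (fully open).
Only numpy, scipy, OpenCV 4.12 (cv2) and the standard library are available. Lean on these libraries where they do the work, as an engineer would, in place of code of your own. Each camera call takes 0.05 s, during which the arm holds its last target.

### The job

Open the culture chamber: loosen the brass wing nut until the hinged eyebolt comes free without forcing, swing the bolt out of the lid's slotted lug and all the way down, then raise the lid by its handle to stand at least halfway towards upright and let go. Leave everything else on the table where it is.

Things in the scene. Friction and masses are not known exactly. Their poses are not given: they have to be found in the camera images.
- chamber: White bench-top culture chamber with a clear lid, 180 mm (x) by 200 mm (y), fixed to the table; origin at the centre of its underside, z up. Lid top 112 mm above the table; lid hinged along the +x side. On the -x side a steel eyebolt stands upright in the lid's slotted lug, its axis at x = -113 mm, y = 0. The table beyond it (-x) is clear for the bolt to swing down.
- lug (a point): Point on the bolt's axis level with the lug's top, 115 mm above the table. The steel lug on the lid is 46 mm wide and reaches 18.5 mm outward (chamber -x) of this point; its 12 mm slot is open outward. Along its outer end runs a lip 4 mm high, 3 mm wide, behind which the nut's collar sits.
- wing_nut: Brass wing nut, captive on the bolt; origin on its axis at the underside of its round collar (30 mm diameter, 4 mm thick), z towards the bolt's free end. Loosens counter-clockwise seen from above, climbing 1.2 mm per rad; takes 0.15 N m; stops 6.4 rad from tight. Starts 0 to 1.4 rad slack. The lug's lip blocks the bolt until the collar is 4 to 5 mm above the lug, some 4 rad from tight.
- wings (a point): Middle of the nut's wing plate, 20 mm above the nut's origin. The plate is upright, 12 mm thick along the nut's x (grip it across this) and 52 mm wide along its y; it runs from 11 to 29 mm above the origin in the middle, to 36 mm at both wing ends. Below it is a narrow round hub.
- bolt_hinge (a point): The pin on which the eyebolt swings, 40 mm above the table on the chamber's -x side; axis along the chamber's y. The nut's collar is 75 to 83 mm from it, the nut's top 36 mm farther; laid down, bolt and nut reach 120 mm outward of the pin.
- swing_bolt (a joint): Swing of the eyebolt: 0 upright in the lug, growing as it swings outward (towards the chamber's -x) and down, 1.5 fully down against its stop, about level. Once free, a few newtons at the nut move it (if 10 N does not, loosen more); it has a little friction and falls to the stop by itself when well past 0.6.
- lid_handle (a point): Middle of the lid's black bar handle: round bar 10 mm thick and 100 mm long along the chamber's y, 40 mm above the lid's top, 116 mm from the lid's hinge axis.
- lid_hinge (a point): Middle of the lid's hinge axis, which runs along the chamber's y, 104 mm above the table.
- lid (a joint): Lid opening angle: 0 shut, growing as it opens, 1.4 at the stop. Its stiff hinge holds it at any angle; lifting it takes 8 to 15 N at the handle.
- dish_stack: Stack of three small culture dishes, 60 mm diameter, 45 mm high, loose, beside the bolt; origin at the centre of the underside.
- dish_pair: Two culture dishes, 90 mm diameter, 30 mm high, loose; origin at the centre of the underside.
- slide_box: Blue slide box 90 x 40 x 32 mm, loose, beside the chamber; origin at the centre of the underside.
- reagent: Amber bottle, 64 mm diameter, 130 mm high, loose; origin at the centre of the underside.
- beaker: Glass beaker, 70 mm diameter, 90 mm high, loose; origin at the centre of the underside.
- spatula: Lab spatula 180 mm long, lying loose, handle to its -x; origin under its middle.

How it is judged:
By the outcome, as a careful person would: the job done as asked, in the order asked, and still so for the second after the job is handed in, with the robot touching nothing.
It also fails if it takes over 72 s, if anything falls off the work surface, if the arm or the gripper's body presses on something with over 40 N, if the wrist force passes 120 N, or if a joint passes its speed limit or range.

## Working session

There is one attempt and no reset: what is moved stays moved. The work goes in short steps, Python scripts to look and compute and a tool call to move; the robot and the scene stay as the last step left them, time stands still between calls to the robot, and variables do not carry over. Pictures are saved under pics/ and viewed, and the job is handed in when it is done.

Besides the shell and the picture viewer there is one more tool, called after "Call:" as name([rows], argument=value, ...), one row to a line, values as JSON. carry_out: Moves the arm, as the interface text tells. Its arguments: {"type":"object","properties":{"offset":{"type":"array"},"spin":{"type":"array"},"hand":{"type":"number"},"grip_force":{"type":"number"}},"required":["offset","spin"]}

```bash
mkdir -p pics; cat > h.py <<'E'
import numpy as np, cv2, json
from plant import readout, optics, manip
def cap(n,f):
    d=optics.capture(n); cv2.imwrite('pics/'+f+'.png',cv2.cvtColor(d['frame'],cv2.COLOR_RGB2BGR))
    np.savez('pics/'+f+'.npz',**{k:np.array(d[k]) for k in('frame','camera_matrix','R','t')}); return d
def load(f): return np.load('pics/'+f+'.npz')
def ray(d,u,v,fish=False):
    K=d['camera_matrix'];x=(u-K[0,2])/K[0,0];y=(v-K[1,2])/K[1,1]
    if fish:
        r=np.hypot(x,y); c=np.array([x/r*np.sin(r),y/r*np.sin(r),np.cos(r)]) if r>0 else np.array([0,0,1.])
    else: c=np.array([x,y,1.])
    R=d['R']; w=R.T@c; return -R.T@d['t'], w/np.linalg.norm(w)
def onz(d,u,v,z,fish=False):
    o,w=ray(d,u,v,fish); return o+w*(z-o[2])/w[2]
def tri(*rs):
    A=np.zeros((3,3));b=np.zeros(3)
    for o,w in rs:
        P=np.eye(3)-np.outer(w,w);A+=P;b+=P@o
    p=np.linalg.solve(A,b); return p,[np.linalg.norm((np.eye(3)-np.outer(w,w))@(p-o)) for o,w in rs]
def proj(d,X):
    c=d['R']@np.array(X)+d['t'];q=d['camera_matrix']@c;return q[:2]/q[2]
E
python3 - <<'E'
from h import *
for n in('scene','side','wrist'):
    d=cap(n,n+'0');print(n,-d['R'].T@d['t'],d['R'][2],d['camera_matrix'][0])
print(readout.observe(),manip.pinch_z,[a for a in dir(manip) if a[0]!='_'])
E
```

```text
scene [ 1.58382487 -0.23250239  1.44214158] [-0.60497576  0.11641105 -0.78768826] [576.67490334   0.         309.71750113]
side [ 0.54417661 -1.01188938  0.86708658] [ 0.01437338  0.79052829 -0.61225683] [570.6397684    0.         325.65648657]
wrist [ 0.25661536 -0.51960064  0.37403108] [-0.29990197 -0.09733402 -0.94899152] [371.64829954   0.         317.49677348]
{'t': 0.15, 'joint_pos': array([-1.38703367e+00,  1.50857257e-01,  1.43782013e+00,  5.68484669e-06,
        1.55380625e+00, -1.33997063e-01]), 'joint_vel': array([-0.00088265, -0.00035536, -0.00017896,  0.00058634,  0.00032257,
        0.00088707]), 'joint_torque': array([ 2.92003679e-03, -7.13383985e+01, -5.71042800e+01, -2.15084383e-04,
        7.15495626e-03,  4.32546287e-06]), 'position': array([ 0.17960111, -0.54602488,  0.2066538 ]), 'orientation': array([-4.45425713e-04,  9.87405032e-01,  1.58212211e-01, -8.24285537e-06]), 'wrist_force': array([ 0.00320132, -0.1820221 , -0.07615788]), 'ft_torque': array([-0.0376994 ,  0.04108014, -0.01696351]), 'grip_width': 0.9959857367682836} -0.0187 ['PlanningError', 'pinch_z']
```

View pics/scene0.png

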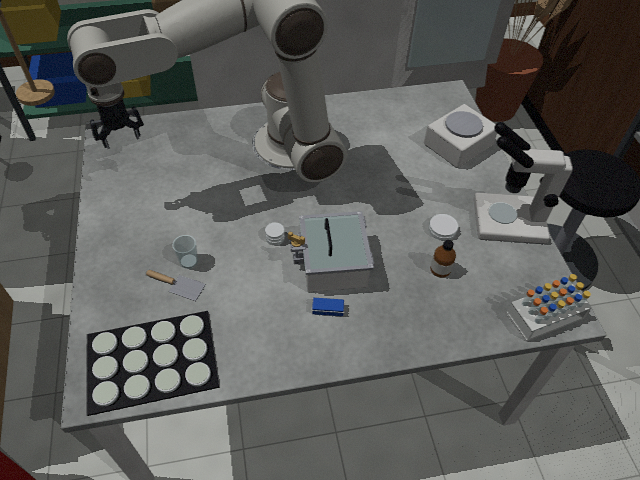

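View pics/side0.png

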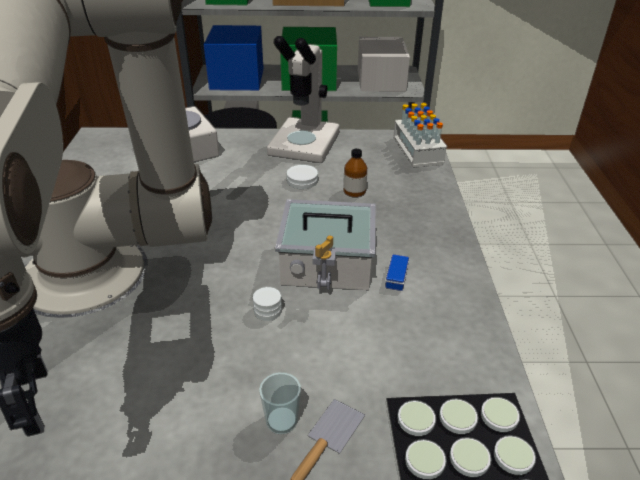

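View pics/wrist0.png

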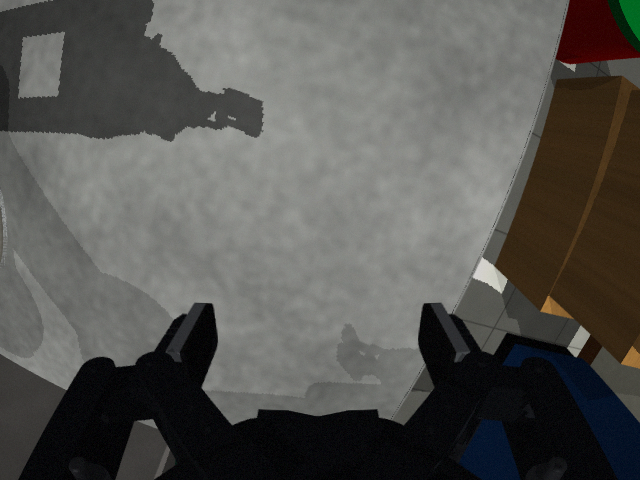

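The scene view shows the chamber lid at about (335,243), the brass nut at (296,240) and the handle at (328,237). In the side view the nut is at (325,250), the handle at (328,216), the dish stack at (267,302) and the bolt side faces -y. I'll zoom in and measure.

```bash
python3 - <<'E'
from h import *
s=load('scene0');d=load('side0')
a=cv2.resize(s['frame'][200:290,250:385],(800,533),interpolation=cv2.INTER_CUBIC)
b=cv2.resize(d['frame'][190:320,235:415],(800,578),interpolation=cv2.INTER_CUBIC)
for f,i in(('zs',a),('zd',b)): cv2.imwrite(f'pics/{f}.png',i[...,::-1])
for n,im,x in(('s',s['frame'],(270,215,320,275)),('d',d['frame'],(290,225,360,300))):
    hsv=cv2.cvtColor(im,cv2.COLOR_RGB2HSV); m=cv2.inRange(hsv,(10,110,80),(30,255,255))
    M=np.zeros_like(m);M[x[1]:x[3],x[0]:x[2]]=m[x[1]:x[3],x[0]:x[2]]
    ys,xs=np.nonzero(M);print(n,xs.min(),xs.max(),ys.min(),ys.max(),xs.mean(),ys.mean(),len(xs))
    print(cv2.minAreaRect(np.c_[xs,ys].astype(np.float32)))
    bl=(im.max(2)<45).astype(np.uint8)
E
```

```text
s 288 304 232 246 295.5057471264368 239.01149425287358 87
((294.4137878417969, 239.4655303955078), (16.71257972717285, 11.327415466308594), 21.801410675048828)
d 316 332 236 258 324.20883534136544 248.3975903614458 249
((323.51092529296875, 246.6681365966797), (15.066661834716797, 23.12864875793457), 7.594643592834473)
```

View pics/zs.png

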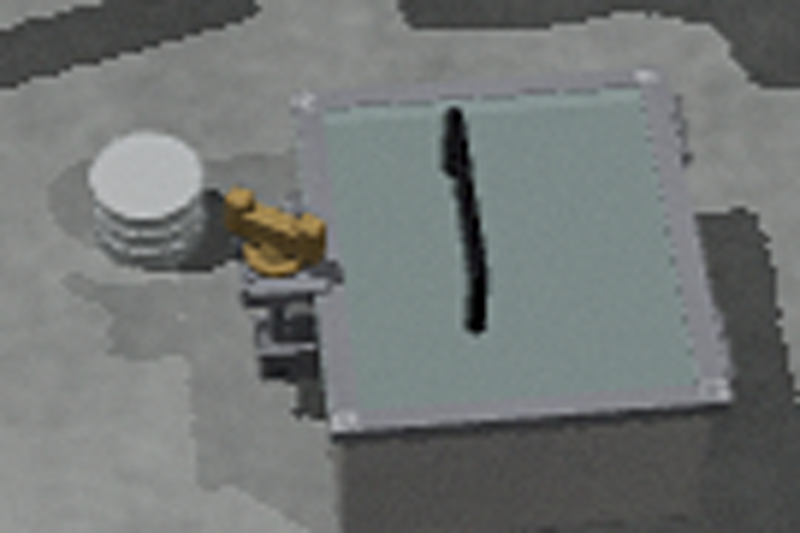

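View pics/zd.png

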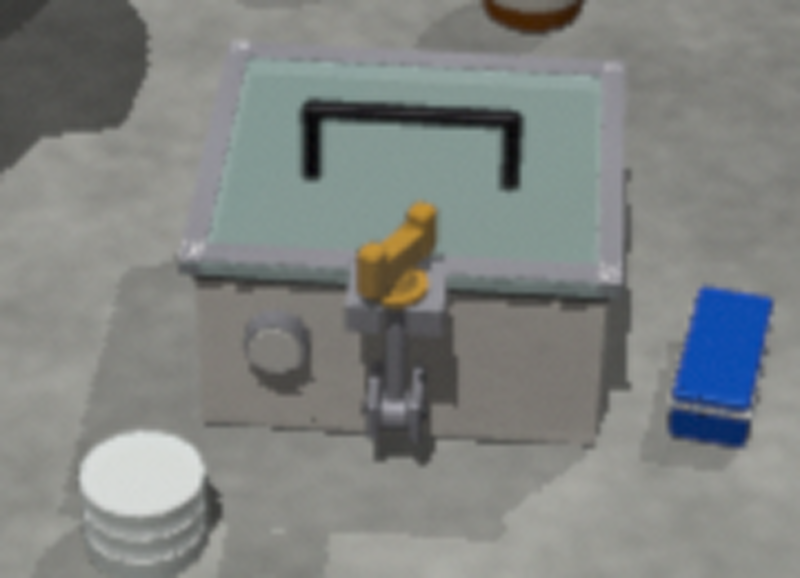

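```bash
python3 - <<'E'
from h import *
s=load('scene0');d=load('side0')
S=lambda p:(250+p[0]*135/800-.5+.08,200+p[1]*90/533-.42)
D=lambda p:(235+p[0]*180/800-.4,190+p[1]*130/578-.4)
cs=np.array([onz(s,*S(p),.112) for p in((303,100),(645,75),(715,390),(345,418))])
cd=np.array([onz(d,*D(p),.112) for p in((190,257),(240,50),(612,72),(612,275))])
print(cs.round(4));print(cd.round(4))
for c in(cs,cd):
    print(c.mean(0).round(4),[np.linalg.norm(c[i]-c[i-1]).round(3) for i in range(4)],[np.arctan2(*(c[j]-c[i])[1::-1]).round(3) for i,j in((0,1),(3,2),(0,3),(1,2))])
for n,p,q in(('h1',(455,112),(308,106)),('h2',(475,328),(515,118)),('w1',(238,196),(372,252)),('w2',(312,222),(424,210))):
    print(n,*[np.round(v,4) for v in tri(ray(s,*S(p)),ray(d,*D(q)))])
for n,p,q in(('w1',(238,196),(372,252)),('w2',(312,222),(424,210))):
    print(n,onz(s,*S(p),.151).round(4),onz(d,*D(q),.151).round(4))
E
```

```text
[[ 0.4587 -0.0445  0.112 ]
 [ 0.4732  0.1319  0.112 ]
 [ 0.6741  0.1183  0.112 ]
 [ 0.6587 -0.0593  0.112 ]]
[[ 0.4583 -0.0483  0.112 ]
 [ 0.4747  0.1325  0.112 ]
 [ 0.6739  0.1131  0.112 ]
 [ 0.6611 -0.061   0.112 ]]
[0.5662 0.0366 0.112 ] [np.float64(0.201), np.float64(0.177), np.float64(0.201), np.float64(0.178)] [np.float64(1.488), np.float64(1.484), np.float64(-0.074), np.float64(-0.068)]
[0.567  0.0341 0.112 ] [np.float64(0.203), np.float64(0.182), np.float64(0.2), np.float64(0.175)] [np.float64(1.48), np.float64(1.497), np.float64(-0.063), np.float64(-0.097)]
h1 [0.5139 0.0224 0.152 ] [0.0003 0.0003]
h2 [0.6248 0.0139 0.1404] [0.0119 0.0119]
w1 [ 0.5457 -0.0917  0.1496] [0.0003 0.0003]
w2 [ 0.5696 -0.0597  0.1505] [0.001 0.001]
w1 [ 0.5466 -0.0917  0.151 ] [ 0.5459 -0.0938  0.151 ]
w2 [ 0.5689 -0.0592  0.151 ] [ 0.5703 -0.0617  0.151 ]
```

```bash
cat >> h.py <<'E'
def goto(x,y,z,yaw=None):
    o=readout.observe();w,a,b,c=o['orientation']
    from scipy.spatial.transform import Rotation as Ro
    R=Ro.from_quat([a,b,c,w]).as_matrix(); y0=np.arctan2(R[1,1],R[0,1])
    off=R.T@(np.array([x,y,z])-o['position'])
    sp=0 if yaw is None else -((yaw-y0+np.pi/2)%np.pi-np.pi/2)
    print('t',round(o['t'],2),'pos',o['position'].round(4),'yaw',y0.round(3),'q6',o['joint_pos'][5].round(3),'q1',o['joint_pos'][0].round(3),'F',o['wrist_force'].round(1),'w',round(o['grip_width'],3))
    print('OFF',off.round(4).tolist(),'SPIN',round(sp,3),'rows',np.ceil(max(np.linalg.norm(off)/.0417,abs(sp)/.125)))
E
python3 -c "
from h import *
goto(.5575,-.0768,.20,-.64)"
```

```text
t 0.15 pos [ 0.1796 -0.546   0.2067] yaw -1.253 q6 -0.134 q1 -1.387 F [ 0.  -0.2 -0.1] w 0.996
OFF [0.5056, -0.3277, 0.007] SPIN -0.613 rows 15.0
```

Call:
carry_out([
  [0.506, -0.328, 0.007],
  [0.506, -0.328, 0.007],
  [0.506, -0.328, 0.007],
  [0.506, -0.328, 0.007],
  [0.506, -0.328, 0.007],
], spin=[-0.613, -0.613, -0.613, -0.613, -0.613], hand=0, grip_force=60)

```text
t: 0.57
position: [0.3109, -0.3822, 0.2045]
orientation: [-0.0, 0.892, 0.451, 0.0]
wrist_force: [1.6, 0.5, 0.4]
grip_width: 1.001
```

```bash
python3 -c "
from h import *
goto(.5575,-.0768,.20,-.64)"
```

```text
t 0.57 pos [ 0.3109 -0.3822  0.2045] yaw -0.634 q6 -0.41 q1 -1.044 F [1.6 0.5 0.4] w 1.001
OFF [0.3921, 0.0177, 0.0045] SPIN 0.006 rows 10.0
```

Call:
carry_out([
  [0.392, 0.018, 0.004],
  [0.392, 0.018, 0.004],
  [0.392, 0.018, 0.004],
  [0.392, 0.018, 0.004],
  [0.392, 0.018, 0.004],
], spin=[0.006, 0.006, 0.006, 0.006, 0.006])

```text
t: 0.98
position: [0.443, -0.2208, 0.2026]
orientation: [0.0, 0.895, 0.446, 0.0]
wrist_force: [0.7, -0.1, -0.2]
grip_width: 1.0
```

```bash
python3 -c "
from h import *
goto(.5575,-.0768,.20,-.64)"
```

```text
t 0.98 pos [ 0.443  -0.2208  0.2026] yaw -0.646 q6 0.028 q1 -0.618 F [ 0.7 -0.1 -0.2] w 1.0
OFF [0.1839, 0.0047, 0.0026] SPIN -0.006 rows 5.0
```

Call:
carry_out([
  [0.184, 0.005, 0.003],
  [0.184, 0.005, 0.003],
  [0.184, 0.005, 0.003],
  [0.184, 0.005, 0.003],
  [0.184, 0.005, 0.003],
], spin=[-0.006, -0.006, -0.006, -0.006, -0.006])

```text
t: 1.4
position: [0.5589, -0.0749, 0.199]
orientation: [-0.001, 0.893, 0.45, 0.0]
wrist_force: [0.5, -0.7, -0.8]
grip_width: 1.002
```

```bash
python3 -c "
from h import *
goto(.5575,-.0768,.124,-.64)
cap('wrist','wrist1')"
```

```text
t 1.4 pos [ 0.5589 -0.0749  0.199 ] yaw -0.637 q6 0.367 q1 -0.27 F [ 0.5 -0.7 -0.8] w 1.002
OFF [-0.0024, 0.0001, 0.075] SPIN 0.003 rows 2.0
```

View pics/wrist1.png

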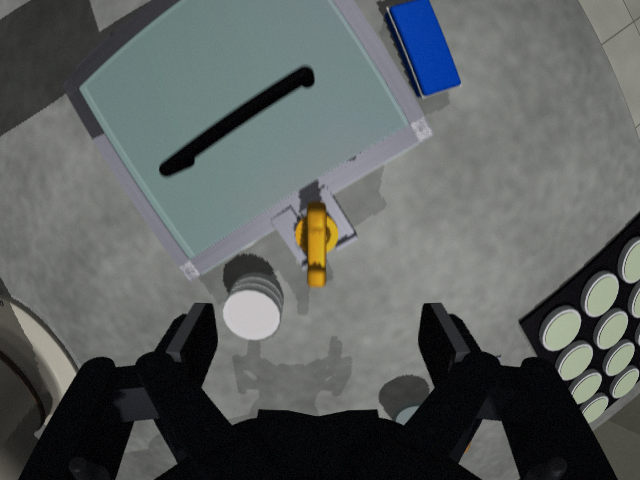

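The plate is upright in the image along column 317, from row 205 to 285, and centred between the fingers. I'll check its position by rays.

```bash
python3 -c "
from h import *
d=load('wrist1')
a=onz(d,317,208,.152,1);b=onz(d,317,281,.152,1);print(a,b,(a+b)/2,np.linalg.norm(a-b),np.arctan2(*(a-b)[1::-1]))
for p in((162,170),(310,75)): print(onz(d,*p,.152,1))
for p in((92,88),(425,128),(192,270)): print(onz(d,*p,.112,1))
"
```

```text
[ 0.57443839 -0.05201714  0.152     ] [ 0.54594014 -0.09043662  0.152     ] [ 0.56018926 -0.07122688  0.152     ] 0.04783521071061552 0.9325861406476462
[0.51275942 0.02505424 0.152     ]
[0.61773271 0.01299891 0.152     ]
[0.48897387 0.12020907 0.112     ]
[ 0.6632283  -0.05796951  0.112     ]
[ 0.46105603 -0.04135464  0.112     ]
```

Call:
carry_out([
  [-0.001, 0, 0.04],
  [-0.001, 0, 0.065],
  [-0.001, 0, 0.075],
  [-0.001, 0, 0.075],
], spin=[0.003, 0.003, 0.003, 0.003])

```text
t: 1.78
position: [0.5552, -0.0794, 0.1223]
orientation: [-0.001, 0.894, 0.447, -0.002]
wrist_force: [-0.7, -0.6, -0.2]
grip_width: 0.999
```

Call:
carry_out([
  [0, 0, 0],
  [0, 0, 0],
  [0, 0, 0],
  [0, 0, 0],
  [0, 0, 0],
], spin=[0, 0, 0, 0, 0], hand=255, grip_force=60)

```text
t: 2.2
position: [0.5567, -0.0797, 0.1254]
orientation: [0.0, 0.894, 0.447, 0.0]
wrist_force: [0.0, -0.3, -0.5]
grip_width: 0.298
```

Call:
carry_out([
  [0, 0, 0],
  [0, 0, 0],
  [0, 0, 0],
], spin=[0, 0, 0])

```text
t: 2.45
position: [0.5564, -0.0796, 0.1247]
orientation: [0.0, 0.894, 0.447, 0.0]
wrist_force: [0.2, 0.7, -0.1]
grip_width: 0.001
```

```bash
python3 -c "
from h import *
goto(.558,-.0755,.124,-.64);print(readout.observe()['ft_torque'])
cap('wrist','wrist2')"
```

```text
t 2.45 pos [ 0.5564 -0.0796  0.1247] yaw -0.643 q6 0.364 q1 -0.279 F [ 0.2  0.7 -0.1] w 0.001
OFF [0.0042, -0.0012, 0.0007] SPIN -0.003 rows 1.0
[ 0.03447499 -0.02338391 -0.02338415]
```

View pics/wrist2.png

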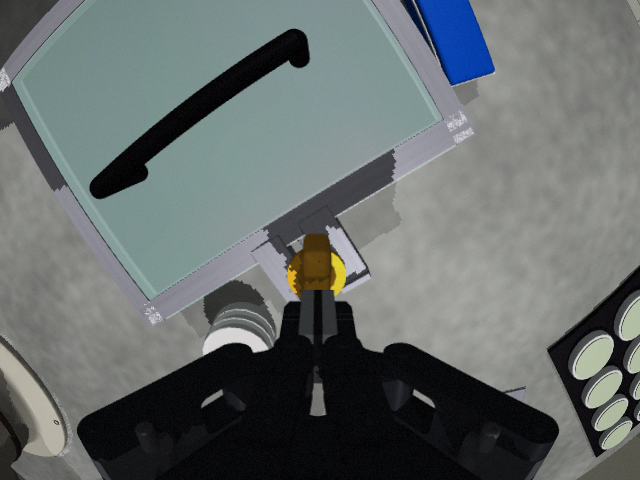

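```bash
python3 -c "
from h import *
d=cap('wrist','wrist3');s=cap('scene','scene3');e=cap('side','side3')
K=d['camera_matrix']
def pf(X):
    c=d['R']@X+d['t'];th=np.arctan2(np.hypot(c[0],c[1]),c[2]);ph=np.arctan2(c[1],c[0]);return K[0,2]+K[0,0]*th*np.cos(ph),K[1,2]+K[1,1]*th*np.sin(ph)
p=readout.observe()['position']
print(p,pf(p),proj(s,p),proj(e,p),pf(np.array([.5575,-.0768,.144])))
a=cv2.resize(s['frame'][180:290,240:385],(800,607),interpolation=cv2.INTER_CUBIC)[:600]
b=cv2.resize(e['frame'][180:310,245:415],(780,596),interpolation=cv2.INTER_CUBIC)
for f,i in(('zs3',a),('zd3',b)): cv2.imwrite(f'pics/{f}.png',i[...,::-1])
"
```

```text
[ 0.55644834 -0.07958015  0.12457101] (np.float64(319.04572039227327), np.float64(284.8142012917334)) [294.61980664 240.42009935] [323.29985725 252.07682813] (np.float64(317.374603700277), np.float64(298.04122151157594))
```

View pics/zs3.png

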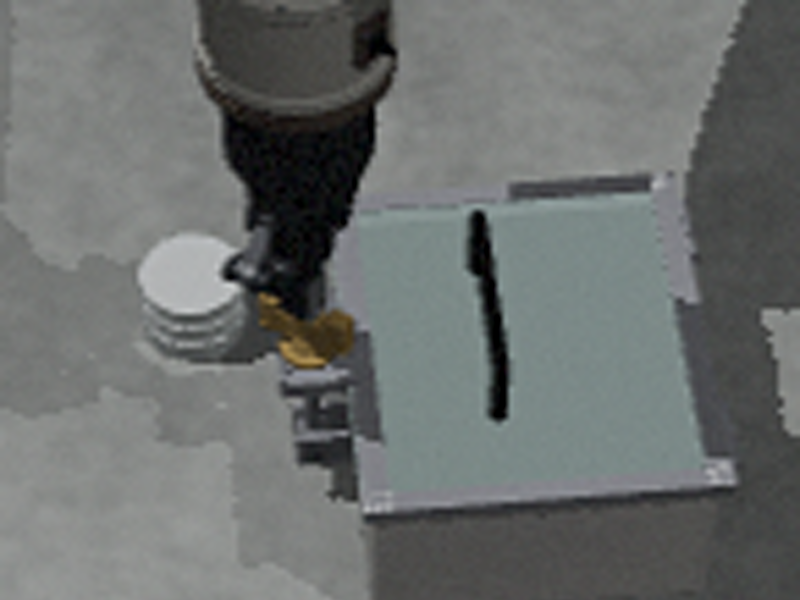

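View pics/zd3.png

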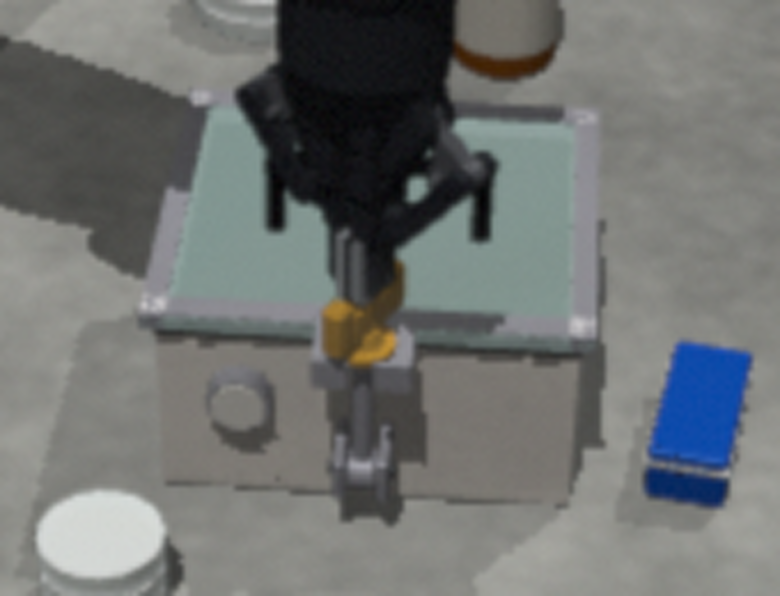

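```bash
python3 -c "
from h import *
d=load('wrist3')
print(readout.observe()['grip_width'])
cv2.imwrite('pics/zw3.png',cv2.resize(d['frame'][220:400,240:400],(533,600),interpolation=cv2.INTER_CUBIC)[...,::-1])
s=load('scene3');e=load('side3')
print(tri(ray(s,296.5,237),ray(e,323.5,243.7)))
"
```

```text
-0.00043589656536572935
(array([ 0.55726255, -0.07369289,  0.14139812]), [np.float64(0.0007831792908145567), np.float64(0.0007831792908145481)])
```

View pics/zw3.png

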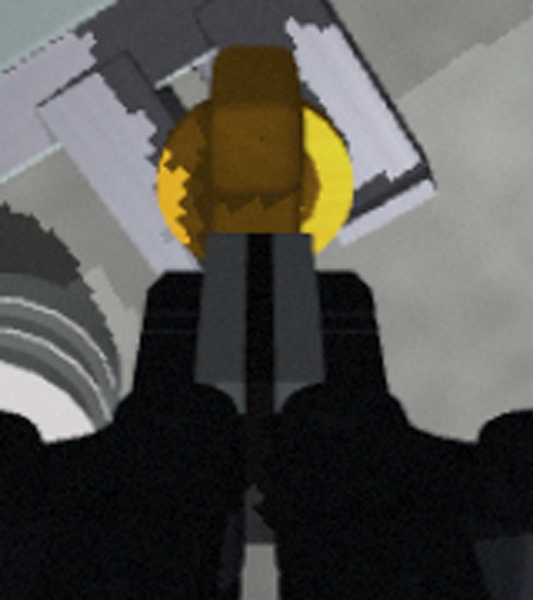

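```bash
python3 -c "
from h import *
d=load('wrist3');o,w=ray(d,318,290,1);p=readout.observe()['position']
print(o)
for z in(.115,.125,.13,.135,.14,.145,.15):
    q=o+w*(z-o[2])/w[2]; print(z,q,((q-p)[:2]@[.6,.8]),(q-p)[:2]@[.8,-.6])
d=load('wrist0')
print(-d['R'].T@d['t'])
"
```

```text
[ 0.60502448 -0.01353998  0.29210432]
0.115 [ 0.55138221 -0.08548999  0.115     ] -0.007767553013208884 -0.0005069982889441659
0.125 [ 0.55441106 -0.08142742  0.125     ] -0.0027001796499188544 -0.0005214642863712122
0.13 [ 0.55592549 -0.07939613  0.13      ] -0.00016649296827385692 -0.0005286972850847921
0.135 [ 0.55743991 -0.07736484  0.135     ] 0.0023671937133711964 -0.0005359302837982748
0.14 [ 0.55895434 -0.07533355  0.14      ] 0.004900880395016183 -0.0005431632825118465
0.145 [ 0.56046877 -0.07330226  0.145     ] 0.0074345670766612255 -0.0005503962812253207
0.15 [ 0.56198319 -0.07127097  0.15      ] 0.009968253758306289 -0.0005576292799388118
[ 0.25661536 -0.51960064  0.37403108]
```

Call:
carry_out([
  [0.002, 0, 0],
  [0.004, -0.001, 0],
  [0.004, -0.001, 0],
  [0.004, -0.001, 0],
  [0.004, -0.001, 0],
], spin=[0, 0, 0, 0, 0], hand=0)

```text
t: 3.07
position: [0.558, -0.0757, 0.1245]
orientation: [-0.0, 0.894, 0.448, -0.0]
wrist_force: [-0.4, 0.0, -0.6]
grip_width: 0.705
```

Call:
carry_out([
  [0, 0, 0],
  [0, 0, 0.005],
  [0, 0, 0.01],
  [0, 0, 0.015],
  [0, 0, 0.015],
], spin=[0, 0, 0, 0, 0])

```text
t: 3.48
position: [0.5574, -0.0757, 0.1081]
orientation: [-0.001, 0.894, 0.447, -0.001]
wrist_force: [0.4, -0.3, -0.1]
grip_width: 1.002
```

```bash
python3 -c "
from h import *
goto(.558,-.0755,.110,-.64);print(readout.observe()['ft_torque'])
cap('wrist','wrist4');e=cap('side','side4')
b=cv2.resize(e['frame'][180:310,245:415],(780,596),interpolation=cv2.INTER_CUBIC)
cv2.imwrite('pics/zd4.png',b[...,::-1])
"
```

```text
t 3.48 pos [ 0.5574 -0.0757  0.1081] yaw -0.643 q6 0.371 q1 -0.272 F [ 0.4 -0.3 -0.1] w 1.002
OFF [0.0005, 0.0004, -0.0019] SPIN -0.003 rows 1.0
[-6.79125708e-05  2.78537073e-03 -8.00113385e-03]
```

View pics/wrist4.png

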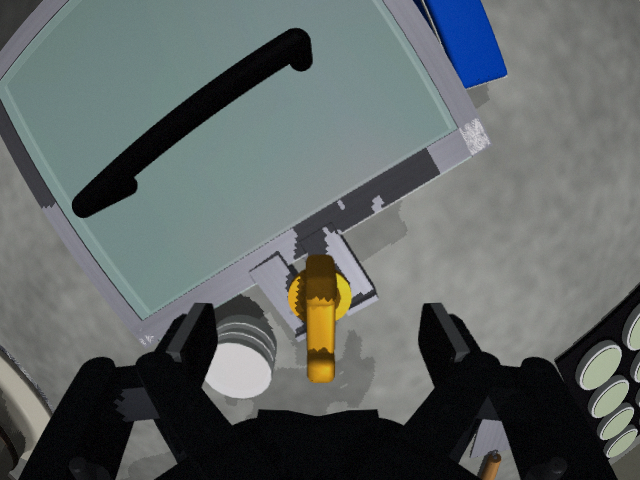

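View pics/zd4.png

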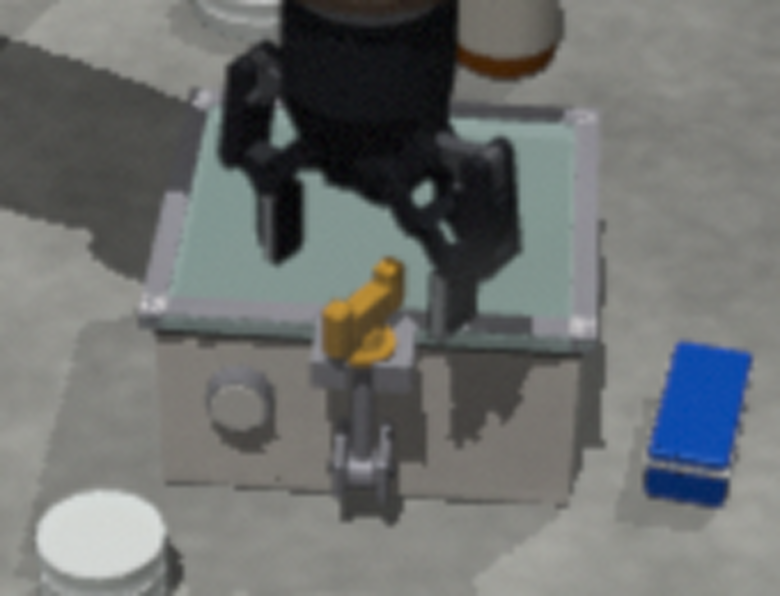

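```bash
python3 -c "
from h import *
e=load('side4');p=np.array([.5574,-.0757])
for u,v in((430,332),(450,337),(280,262)):
  for z in(.115,.12,.125,.13,.135,.14):
    q=onz(e,245+u*170/780-.4,180+v*130/596-.4,z);print(u,z,q[:2].round(4),'x',((q[:2]-p)@[.6,.8]).round(4),'y',((q[:2]-p)@[.8,-.6]).round(4))
"
```

```text
430 0.115 [ 0.5884 -0.0672] x 0.0254 y 0.0197
430 0.12 [ 0.5881 -0.0734] x 0.0202 y 0.0232
430 0.125 [ 0.5878 -0.0797] x 0.015 y 0.0267
430 0.13 [ 0.5875 -0.086 ] x 0.0098 y 0.0303
430 0.135 [ 0.5872 -0.0923] x 0.0046 y 0.0338
430 0.14 [ 0.5869 -0.0986] x -0.0006 y 0.0373
450 0.115 [ 0.5975 -0.0708] x 0.028 y 0.0292
450 0.12 [ 0.5972 -0.0771] x 0.0228 y 0.0326
450 0.125 [ 0.5968 -0.0833] x 0.0175 y 0.0361
450 0.13 [ 0.5965 -0.0896] x 0.0123 y 0.0396
450 0.135 [ 0.5961 -0.0958] x 0.0071 y 0.043
450 0.14 [ 0.5957 -0.1021] x 0.0019 y 0.0465
280 0.115 [ 0.5182 -0.0139] x 0.0259 y -0.0684
280 0.12 [ 0.5184 -0.0206] x 0.0207 y -0.0643
280 0.125 [ 0.5186 -0.0272] x 0.0155 y -0.0602
280 0.13 [ 0.5187 -0.0338] x 0.0103 y -0.056
280 0.135 [ 0.5189 -0.0405] x 0.0051 y -0.0519
280 0.14 [ 0.5191 -0.0471] x -0.0001 y -0.0478
```

Call:
carry_out([
  [0, 0, 0],
  [0, 0, 0],
  [0, 0, 0],
  [0, 0, 0],
  [0, 0, 0],
], spin=[0, 0, 0, 0, 0], hand=255, grip_force=60)

```text
t: 4.0
position: [0.558, -0.0758, 0.1097]
orientation: [-0.0, 0.894, 0.447, 0.0]
wrist_force: [0.5, 0.8, -0.9]
grip_width: 0.293
```

Call:
carry_out([
  [0, 0, 0],
  [0, 0, 0],
  [0, 0, 0],
], spin=[0, 0, 0])

```text
t: 4.25
position: [0.5582, -0.0759, 0.1098]
orientation: [0.0, 0.894, 0.447, 0.0]
wrist_force: [1.7, -0.0, 1.2]
grip_width: 0.12
```

```bash
python3 -c "
from h import *
goto(.558,-.0755,.110,-.64);print(readout.observe()['ft_torque'])
d=cap('wrist','wrist5');
cv2.imwrite('pics/zw5.png',cv2.resize(d['frame'][220:400,240:400],(533,600),interpolation=cv2.INTER_CUBIC)[...,::-1])
"
```

```text
t 4.25 pos [ 0.5582 -0.0759  0.1098] yaw -0.643 q6 0.371 q1 -0.272 F [ 1.7 -0.   1.2] w 0.12
OFF [0.0001, -0.0004, -0.0002] SPIN -0.003 rows 1.0
[ 0.02847342 -0.28954532  0.05215725]
```

View pics/zw5.png

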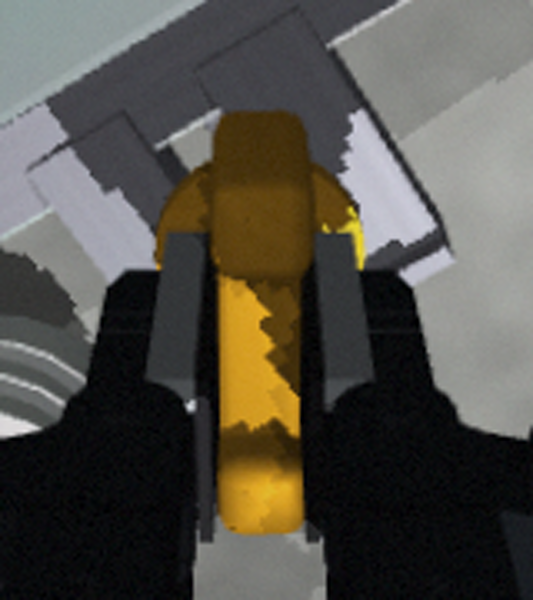

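The plate is now gripped: width 0.12, pads on both sides. I'll start loosening.

Call:
carry_out([
  [0, 0, -0.00015],
  [0, 0, -0.0003],
  [0, 0, -0.00045],
  [0, 0, -0.0006],
  [0, 0, -0.0007],
], spin=[-0.12, -0.24, -0.36, -0.48, -0.6])

```text
t: 4.72
position: [0.5577, -0.0757, 0.1104]
orientation: [-0.0, 0.72, 0.694, -0.0]
wrist_force: [-3.9, 0.7, 4.5]
grip_width: 0.117
```

```bash
python3 -c "
from h import *
goto(.558,-.0755,.111,-.64);print(readout.observe()['ft_torque'])"
```

```text
t 4.72 pos [ 0.5577 -0.0757  0.1104] yaw -0.037 q6 -0.235 q1 -0.272 F [-3.9  0.7  4.5] w 0.117
OFF [0.0002, 0.0003, -0.0006] SPIN 0.603 rows 5.0
[ 0.29939107  0.61699622 -0.1647593 ]
```

Call:
carry_out([
  [0, 0, -0.00015],
  [0, 0, -0.0003],
  [0, 0, -0.00045],
  [0, 0, -0.0006],
  [0, 0, -0.0007],
], spin=[-0.12, -0.24, -0.36, -0.48, -0.6])

```text
t: 5.13
position: [0.5572, -0.0757, 0.111]
orientation: [-0.001, 0.483, 0.876, -0.0]
wrist_force: [-8.4, 0.8, 7.6]
grip_width: 0.119
```

Call:
carry_out([
  [0, 0, -0.00015],
  [0, 0, -0.0003],
  [0, 0, -0.00045],
  [0, 0, -0.0006],
  [0, 0, -0.0007],
], spin=[-0.12, -0.24, -0.36, -0.48, -0.6])

```text
t: 5.55
position: [0.5568, -0.0756, 0.1117]
orientation: [-0.001, 0.203, 0.979, -0.0]
wrist_force: [-12.2, 1.6, 8.9]
grip_width: 0.117
```

Call:
carry_out([
  [0, 0, -0.00015],
  [0, 0, -0.0003],
  [0, 0, -0.00045],
  [0, 0, -0.0006],
  [0, 0, -0.0007],
], spin=[-0.12, -0.24, -0.36, -0.48, -0.6])

```text
t: 5.97
position: [0.5568, -0.0756, 0.1124]
orientation: [-0.001, -0.096, 0.995, 0.0]
wrist_force: [-12.5, 0.3, 8.6]
grip_width: 0.117
```

Call:
carry_out([
  [0, 0, -0.00015],
  [0, 0, -0.0003],
  [0, 0, -0.00045],
  [0, 0, -0.0006],
  [0, 0, -0.0007],
], spin=[-0.12, -0.24, -0.36, -0.48, -0.6])

```text
t: 6.38
position: [0.557, -0.0764, 0.1132]
orientation: [-0.001, -0.386, 0.923, 0.0]
wrist_force: [-10.7, -5.7, 8.1]
grip_width: 0.114
```

```bash
python3 -c "
from h import *
goto(.558,-.0755,.111,-.64);print(readout.observe()['ft_torque'])
d=cap('wrist','wrist6')"
```

```text
t 6.38 pos [ 0.557  -0.0764  0.1132] yaw 2.363 q6 -2.635 q1 -0.272 F [-10.7  -5.7   8.1] w 0.114
OFF [-0.0013, -0.0001, 0.0022] SPIN -0.139 rows 2.0
[-0.78054517  1.57186328 -0.22072032]
```

View pics/wrist6.png

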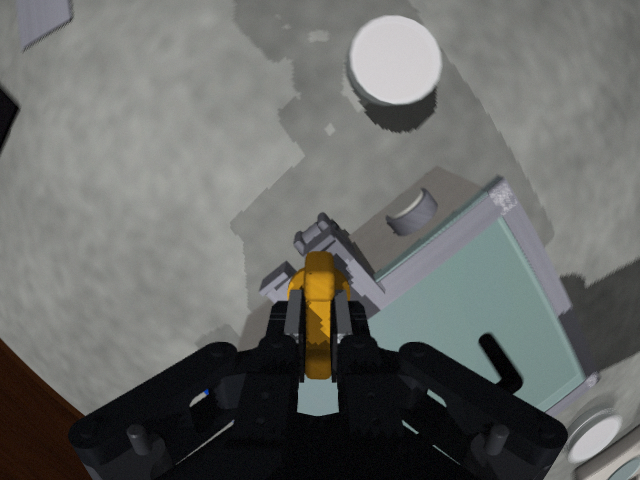

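Call:
carry_out([
  [0, 0, 0],
  [0, 0, 0],
  [0, 0, 0],
  [0, 0, 0],
  [0, 0, 0],
], spin=[0, 0, 0, 0, 0], hand=0)

```text
t: 6.85
position: [0.558, -0.0757, 0.113]
orientation: [-0.0, -0.383, 0.924, 0.0]
wrist_force: [0.8, 0.1, -0.1]
grip_width: 0.821
```

```bash
python3 -c "
from h import *
goto(.556,-.0765,.1115,-.778)"
```

```text
t 6.85 pos [ 0.558  -0.0757  0.113 ] yaw 2.357 q6 -2.629 q1 -0.272 F [ 0.8  0.1 -0.1] w 0.821
OFF [0.002, 0.0009, 0.0015] SPIN -0.007 rows 1.0
```

Call:
carry_out([
  [0.0015, 0.0005, 0.001],
  [0.0015, 0.0005, 0.001],
  [0.0015, 0.0005, 0.001],
  [0.0015, 0.0005, 0.001],
  [0.0015, 0.0005, 0.001],
], spin=[0, 0.12, 0.24, 0.36, 0.48])

```text
t: 7.27
position: [0.5565, -0.0765, 0.1119]
orientation: [-0.0, -0.15, 0.989, 0.0]
wrist_force: [1.0, 0.0, 0.3]
grip_width: 0.995
```

Call:
carry_out([
  [0, 0, 0],
  [0, 0, 0],
  [0, 0, 0],
  [0, 0, 0],
  [0, 0, 0],
], spin=[0.12, 0.24, 0.36, 0.48, 0.6])

```text
t: 7.68
position: [0.5565, -0.0765, 0.112]
orientation: [-0.0, 0.149, 0.989, 0.0]
wrist_force: [-0.2, 0.8, 0.3]
grip_width: 1.003
```

Call:
carry_out([
  [0, 0, 0],
  [0, 0, 0],
  [0, 0, 0],
  [0, 0, 0],
  [0, 0, 0],
], spin=[0.12, 0.24, 0.36, 0.48, 0.6])

```text
t: 8.1
position: [0.5565, -0.0765, 0.112]
orientation: [-0.0, 0.435, 0.9, 0.0]
wrist_force: [0.1, -0.2, -0.5]
grip_width: 1.001
```

Call:
carry_out([
  [0, 0, 0],
  [0, 0, 0],
  [0, 0, 0],
  [0, 0, 0],
  [0, 0, 0],
], spin=[0.12, 0.24, 0.36, 0.48, 0.6])

```text
t: 8.52
position: [0.5565, -0.0765, 0.1119]
orientation: [-0.0, 0.682, 0.732, -0.0]
wrist_force: [-0.9, -0.2, -0.5]
grip_width: 1.001
```

Call:
carry_out([
  [0, 0, 0],
  [0, 0, 0],
  [0, 0, 0],
  [0, 0, 0],
  [0, 0, 0],
], spin=[0.12, 0.24, 0.36, 0.48, 0.6])

```text
t: 8.93
position: [0.5565, -0.0765, 0.112]
orientation: [-0.0, 0.867, 0.498, -0.0]
wrist_force: [-0.0, 0.3, -0.3]
grip_width: 0.998
```

```bash
python3 -c "
from h import *
goto(.5565,-.0763,.1115,-.778)
d=cap('wrist','wrist7')"
```

```text
t 8.93 pos [ 0.5565 -0.0765  0.112 ] yaw -0.529 q6 0.255 q1 -0.274 F [-0.   0.3 -0.3] w 0.998
OFF [0.0002, -0.0001, 0.0005] SPIN 0.249 rows 2.0
```

View pics/wrist7.png

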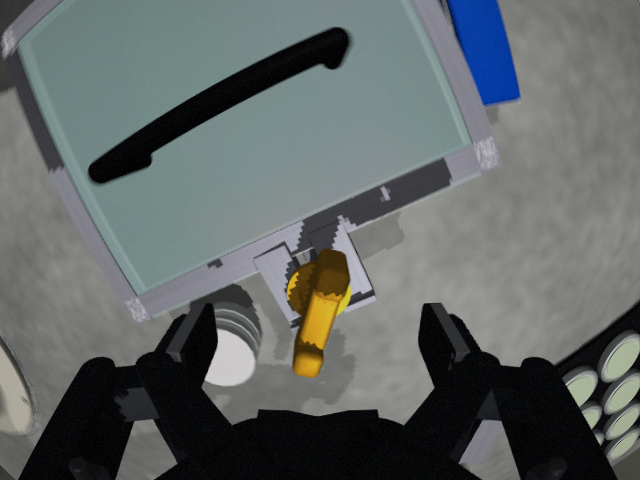

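Call:
carry_out([
  [0, 0, -0.001],
  [0, 0, -0.001],
  [0, 0, -0.001],
  [0, 0, -0.001],
], spin=[0.12, 0.24, 0.25, 0.25])

```text
t: 9.32
position: [0.5565, -0.0765, 0.113]
orientation: [-0.0, 0.921, 0.391, -0.0]
wrist_force: [-0.7, -0.4, -0.4]
grip_width: 1.002
```

Call:
carry_out([
  [0, 0, 0],
  [0, 0, 0],
  [0, 0, 0],
  [0, 0, 0],
  [0, 0, 0],
], spin=[0, 0, 0, 0, 0], hand=255)

```text
t: 9.73
position: [0.5566, -0.0765, 0.1131]
orientation: [-0.0, 0.921, 0.389, 0.0]
wrist_force: [-0.1, 0.2, 0.8]
grip_width: 0.3
```

Call:
carry_out([
  [0, 0, 0],
  [0, 0, 0],
  [0, 0, 0],
], spin=[0, 0, 0])

```text
t: 9.98
position: [0.5567, -0.0765, 0.1132]
orientation: [0.0, 0.921, 0.389, 0.0]
wrist_force: [0.7, -0.1, 2.3]
grip_width: 0.113
```

Call:
carry_out([
  [0, 0, -0.00015],
  [0, 0, -0.0003],
  [0, 0, -0.00045],
  [0, 0, -0.0006],
  [0, 0, -0.0007],
], spin=[-0.12, -0.24, -0.36, -0.48, -0.6])

```text
t: 10.4
position: [0.557, -0.0766, 0.114]
orientation: [0.0, 0.764, 0.646, 0.0]
wrist_force: [3.6, -0.8, 0.4]
grip_width: 0.114
```

```bash
python3 -c "
from h import *
goto(.5565,-.0763,.1115,-.778);print(readout.observe()['ft_torque'])
d=cap('wrist','wrist8')"
```

```text
t 10.4 pos [ 0.557  -0.0766  0.114 ] yaw -0.167 q6 -0.107 q1 -0.274 F [ 3.6 -0.8  0.4] w 0.114
OFF [0.0002, -0.0006, 0.0025] SPIN 0.611 rows 5.0
[-0.19370124 -0.60766823 -0.15857683]
```

View pics/wrist8.png

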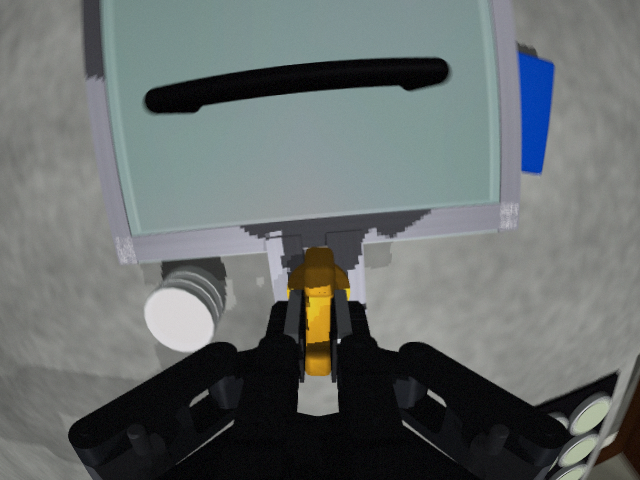

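Call:
carry_out([
  [0, 0, -0.00015],
  [0, 0, -0.0003],
  [0, 0, -0.00045],
  [0, 0, -0.0006],
  [0, 0, -0.0007],
], spin=[-0.12, -0.24, -0.36, -0.48, -0.6])

```text
t: 10.87
position: [0.5573, -0.0766, 0.1148]
orientation: [0.001, 0.54, 0.842, 0.0]
wrist_force: [7.3, -0.9, -0.5]
grip_width: 0.122
```

Call:
carry_out([
  [0, 0, -0.00015],
  [0, 0, -0.0003],
  [0, 0, -0.00045],
  [0, 0, -0.0006],
  [0, 0, -0.0007],
], spin=[-0.12, -0.24, -0.36, -0.48, -0.6])

```text
t: 11.28
position: [0.5576, -0.0765, 0.1155]
orientation: [0.001, 0.267, 0.964, 0.0]
wrist_force: [8.7, 0.3, -0.9]
grip_width: 0.122
```

```bash
python3 -c "
from h import *
goto(.5565,-.0763,.1115,-.778);print(readout.observe()['ft_torque'])
d=cap('wrist','wrist9')"
```

```text
t 11.28 pos [ 0.5576 -0.0765  0.1155] yaw 1.03 q6 -1.303 q1 -0.274 F [ 8.7  0.3 -0.9] w 0.122
OFF [0.0011, -0.0004, 0.004] SPIN -1.334 rows 11.0
[ 0.13443241 -1.61325744 -0.15440719]
```

View pics/wrist9.png

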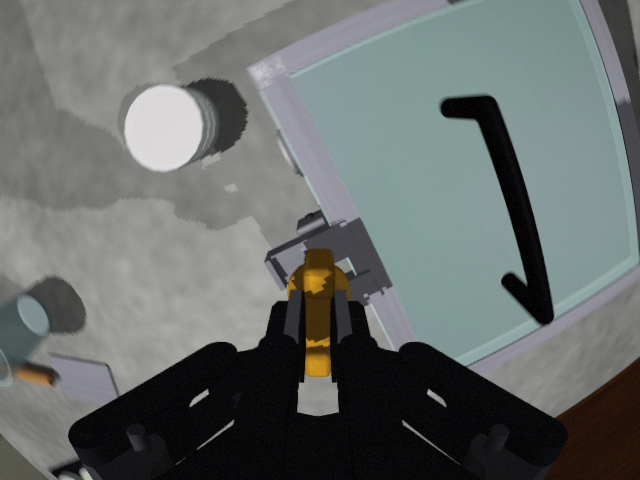

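Call:
carry_out([
  [0, 0, 0],
  [0, 0, 0],
  [0, 0, 0],
  [0, 0, 0],
  [0, 0, -0.005],
], spin=[0, 0, 0, 0, 0], hand=0)

```text
t: 11.75
position: [0.5561, -0.0764, 0.1194]
orientation: [-0.001, 0.269, 0.963, 0.0]
wrist_force: [-0.3, -0.1, 0.0]
grip_width: 0.818
```

Call:
carry_out([
  [0, 0, -0.02],
  [0, 0, -0.05],
  [0, 0, -0.05],
], spin=[0, 0, 0])

```text
t: 12.0
position: [0.5582, -0.0769, 0.1757]
orientation: [0.003, 0.269, 0.963, 0.0]
wrist_force: [0.7, -0.3, 2.2]
grip_width: 0.997
```

```bash
python3 -c "
from h import *
goto(.5575+.081*.045,-.0763+.997*.045,.170,-.08)
d=cap('side','side10');d=cap('scene','scene10')
b=cv2.resize(load('side10')['frame'][180:310,245:415],(780,596),interpolation=cv2.INTER_CUBIC)
cv2.imwrite('pics/zd10.png',b[...,::-1])"
```

```text
t 12.0 pos [ 0.5582 -0.0769  0.1757] yaw 1.026 q6 -1.3 q1 -0.274 F [ 0.7 -0.3  2.2] w 0.997
OFF [0.0211, 0.0404, 0.0057] SPIN 1.106 rows 9.0
```

View pics/zd10.png

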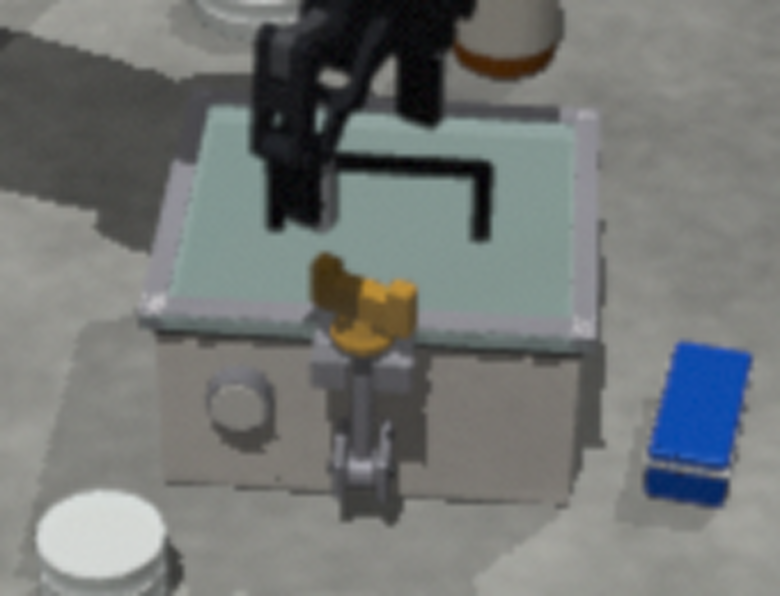

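Call:
carry_out([
  [0.021, 0.04, 0.0],
  [0.021, 0.04, 0.0],
  [0.021, 0.04, 0.0],
  [0.021, 0.04, 0.0],
  [0.021, 0.04, 0.0],
], spin=[0.12, 0.24, 0.36, 0.48, 0.6], hand=255, grip_force=30)

```text
t: 12.52
position: [0.5589, -0.031, 0.1694]
orientation: [-0.001, 0.544, 0.839, -0.0]
wrist_force: [0.8, 0.1, 0.5]
grip_width: 0.299
```

Call:
carry_out([
  [0, 0, 0.0],
  [0, 0, 0.0],
  [0, 0, 0.0],
  [0, 0, 0.0],
  [0, 0, 0.0],
], spin=[0.12, 0.24, 0.36, 0.48, 0.506])

```text
t: 12.93
position: [0.5589, -0.0313, 0.1693]
orientation: [-0.001, 0.737, 0.676, -0.0]
wrist_force: [0.4, -0.8, -0.1]
grip_width: -0.002
```

```bash
python3 -c "
from h import *
goto(.5575+.081*.043,-.0763+.997*.043,.114,-.08)
d=cap('wrist','wrist11')"
```

```text
t 12.93 pos [ 0.5589 -0.0313  0.1693] yaw -0.087 q6 -0.106 q1 -0.194 F [ 0.4 -0.8 -0.1] w -0.002
OFF [-0.0019, 0.0024, 0.0553] SPIN -0.007 rows 2.0
```

View pics/wrist11.png

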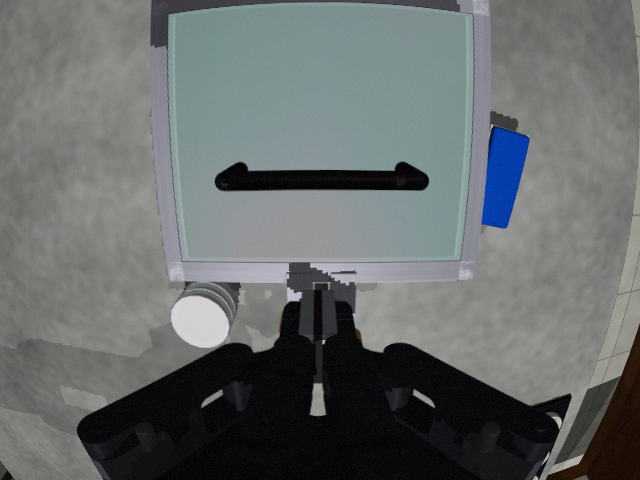

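Call:
carry_out([
  [0, 0.002, 0.03],
  [0, 0.002, 0.045],
  [0, 0.002, 0.055],
  [0, 0.002, 0.055],
], spin=[-0.007, -0.007, -0.007, -0.007])

```text
t: 13.32
position: [0.5602, -0.0314, 0.1128]
orientation: [-0.002, 0.732, 0.681, -0.001]
wrist_force: [1.1, 0.1, 0.5]
grip_width: 0.001
```

Call:
carry_out([
  [-0.006, 0, 0],
  [-0.012, 0, 0],
  [-0.015, 0, 0],
  [-0.018, 0, 0],
  [-0.021, 0, 0],
], spin=[0, 0, 0, 0, 0])

```text
t: 13.73
position: [0.56, -0.0531, 0.1158]
orientation: [0.0, 0.732, 0.681, 0.0]
wrist_force: [-0.5, -0.1, -0.4]
grip_width: 0.003
```

```bash
python3 -c "
from h import *
goto(.5575+.081*.043,-.0763+.997*.043,.114,-.08)
b=cv2.resize(cap('side','side12')['frame'][180:310,245:415],(780,596),interpolation=cv2.INTER_CUBIC)
cv2.imwrite('pics/zd12.png',b[...,::-1])"
```

```text
t 13.73 pos [ 0.56   -0.0531  0.1158] yaw -0.072 q6 -0.159 q1 -0.232 F [-0.5 -0.1 -0.4] w 0.003
OFF [0.0197, -0.0004, 0.0018] SPIN 0.008 rows 1.0
```

View pics/zd12.png

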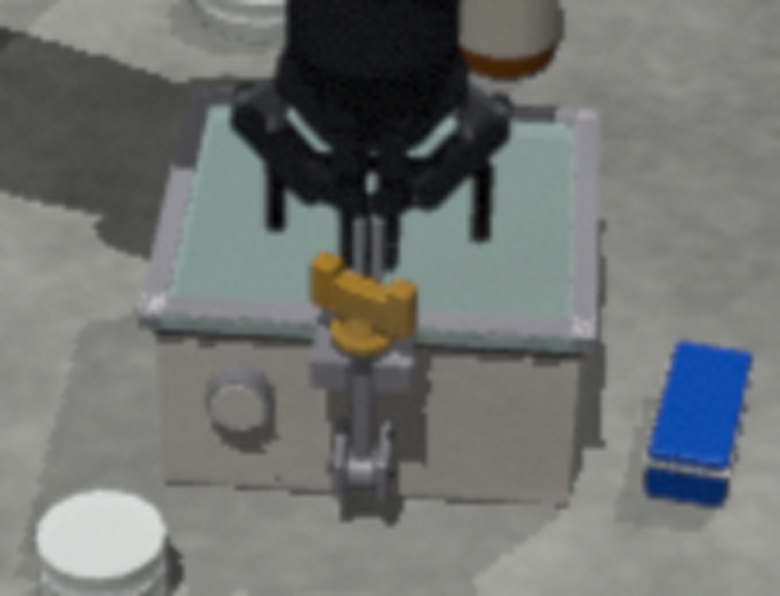

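Call:
carry_out([
  [-0.003, 0, 0],
  [-0.006, 0, 0],
  [-0.009, 0, 0],
], spin=[0, 0, 0])

```text
t: 14.03
position: [0.5592, -0.0617, 0.1152]
orientation: [0.0, 0.732, 0.681, 0.0]
wrist_force: [-0.2, 0.4, -0.1]
grip_width: 0.003
```

Call:
carry_out([
  [-0.003, 0, 0],
  [-0.006, 0, 0],
  [-0.009, 0, 0],
], spin=[0, 0, 0])

```text
t: 14.28
position: [0.5585, -0.0707, 0.1151]
orientation: [-0.0, 0.732, 0.681, 0.0]
wrist_force: [0.5, 0.4, 0.1]
grip_width: 0.001
```

```bash
python3 -c "
from h import *
b=cv2.resize(cap('side','side13')['frame'][180:310,245:415],(780,596),interpolation=cv2.INTER_CUBIC)
cv2.imwrite('pics/zd13.png',b[...,::-1]);cap('wrist','wrist13')"
```

```text
(no output)
```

View pics/zd13.png

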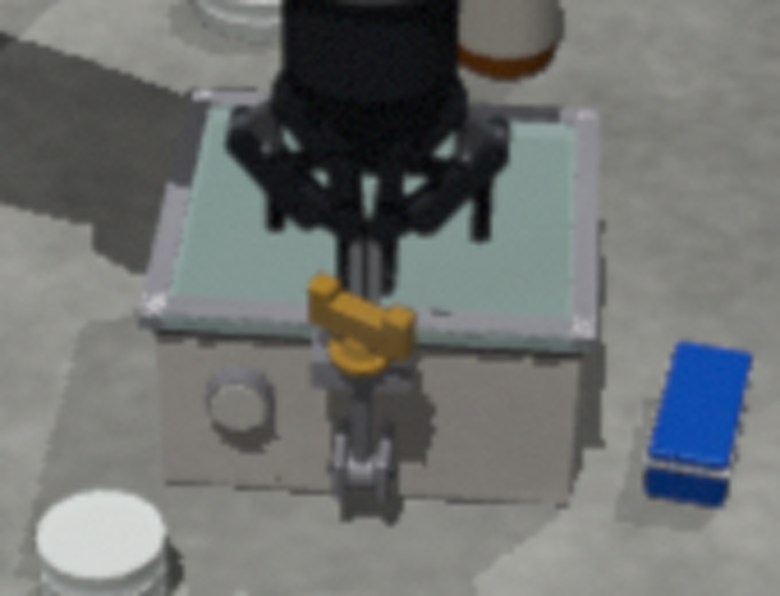

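View pics/wrist13.png

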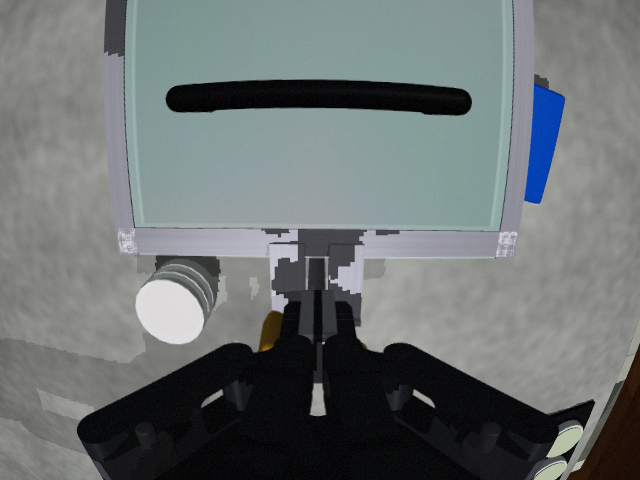

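The bolt is swinging freely: the nut has moved outward and the slot's inner end is empty. I'll keep pushing.

Call:
carry_out([
  [-0.004, 0, 0],
  [-0.008, 0, 0],
  [-0.012, 0, 0.001],
  [-0.016, 0, 0.002],
  [-0.02, 0, 0.003],
], spin=[0, 0, 0, 0, 0])

```text
t: 14.8
position: [0.557, -0.0909, 0.1121]
orientation: [-0.0, 0.732, 0.681, 0.0]
wrist_force: [-0.0, 0.1, 0.3]
grip_width: 0.003
```

Call:
carry_out([
  [-0.004, 0, 0.001],
  [-0.008, 0, 0.002],
  [-0.012, 0, 0.003],
  [-0.016, 0, 0.003],
  [-0.02, 0, 0.003],
], spin=[0, 0, 0, 0, 0])

```text
t: 15.22
position: [0.5555, -0.1108, 0.1091]
orientation: [-0.0, 0.732, 0.681, -0.0]
wrist_force: [0.4, 0.3, 0.5]
grip_width: -0.001
```

```bash
python3 -c "
from h import *
goto(.555,-.12,.114,-.08)
b=cv2.resize(cap('side','side14')['frame'][180:310,245:415],(780,596),interpolation=cv2.INTER_CUBIC)
cv2.imwrite('pics/zd14.png',b[...,::-1])"
```

```text
t 15.22 pos [ 0.5555 -0.1108  0.1091] yaw -0.072 q6 -0.261 q1 -0.333 F [0.4 0.3 0.5] w -0.001
OFF [-0.0092, 0.0001, -0.0049] SPIN 0.008 rows 1.0
```

View pics/zd14.png

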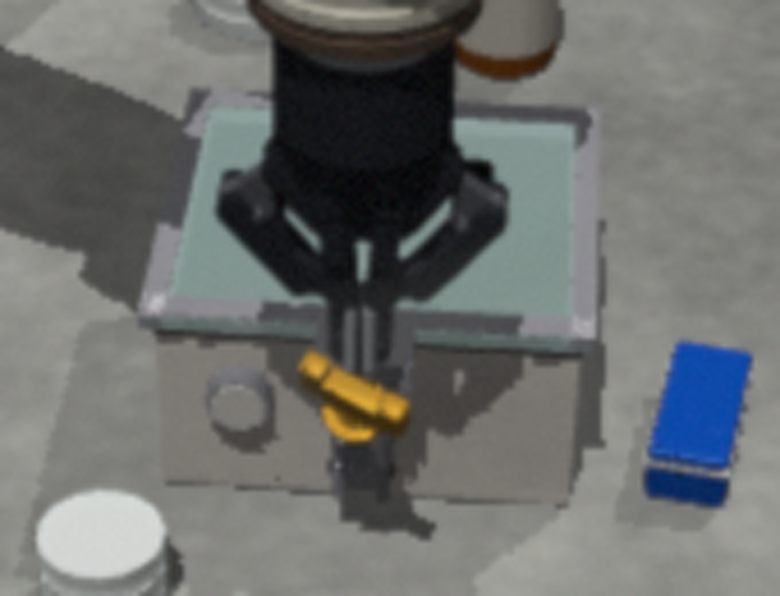

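Call:
carry_out([
  [-0.005, 0, 0.001],
  [-0.01, 0, 0.003],
  [-0.015, 0, 0.006],
  [-0.02, 0, 0.01],
  [-0.025, 0, 0.014],
], spin=[0, 0, 0, 0, 0])

```text
t: 15.68
position: [0.5537, -0.1358, 0.0947]
orientation: [-0.0, 0.732, 0.681, -0.0]
wrist_force: [0.6, 0.0, -0.5]
grip_width: 0.004
```

```bash
python3 -c "
from h import *
goto(.555,-.12,.114,-.08)
b=cv2.resize(cap('side','side15')['frame'][180:310,245:415],(780,596),interpolation=cv2.INTER_CUBIC)
cv2.imwrite('pics/zd15.png',b[...,::-1])"
```

```text
t 15.68 pos [ 0.5537 -0.1358  0.0947] yaw -0.072 q6 -0.304 q1 -0.376 F [ 0.6  0.  -0.5] w 0.004
OFF [0.0159, 0.0001, -0.0193] SPIN 0.008 rows 1.0
```

View pics/zd15.png

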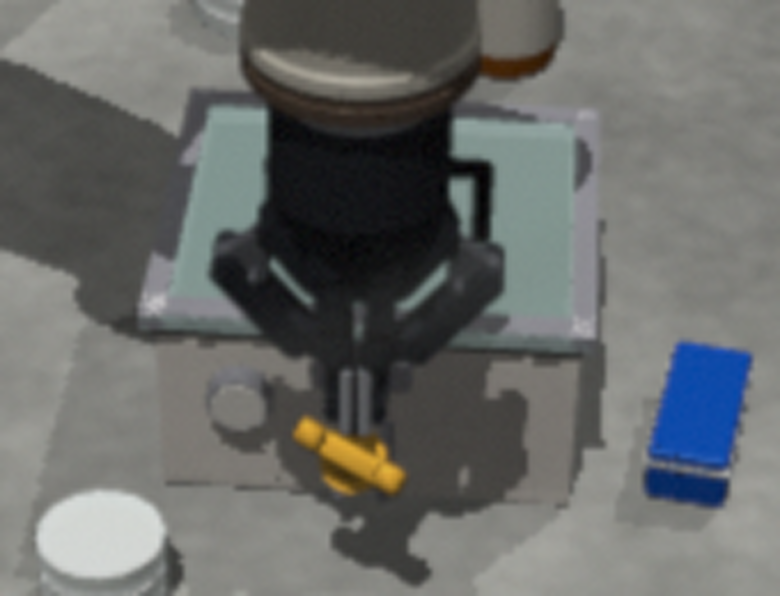

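Call:
carry_out([
  [-0.005, 0, 0.005],
  [-0.01, 0, 0.01],
  [-0.015, 0, 0.015],
  [-0.02, 0, 0.02],
  [-0.025, 0, 0.024],
], spin=[0, 0, 0, 0, 0])

```text
t: 16.15
position: [0.5518, -0.1607, 0.0704]
orientation: [-0.0, 0.732, 0.681, -0.0]
wrist_force: [-0.2, -0.3, -0.3]
grip_width: 0.001
```

```bash
python3 -c "
from h import *
goto(.555,-.12,.114,-.08)
b=cv2.resize(cap('side','side16')['frame'][180:310,245:415],(780,596),interpolation=cv2.INTER_CUBIC)
cv2.imwrite('pics/zd16.png',b[...,::-1])"
```

```text
t 16.15 pos [ 0.5518 -0.1607  0.0704] yaw -0.072 q6 -0.345 q1 -0.417 F [-0.2 -0.3 -0.3] w 0.001
OFF [0.0408, 0.0002, -0.0436] SPIN 0.008 rows 2.0
```

View pics/zd16.png

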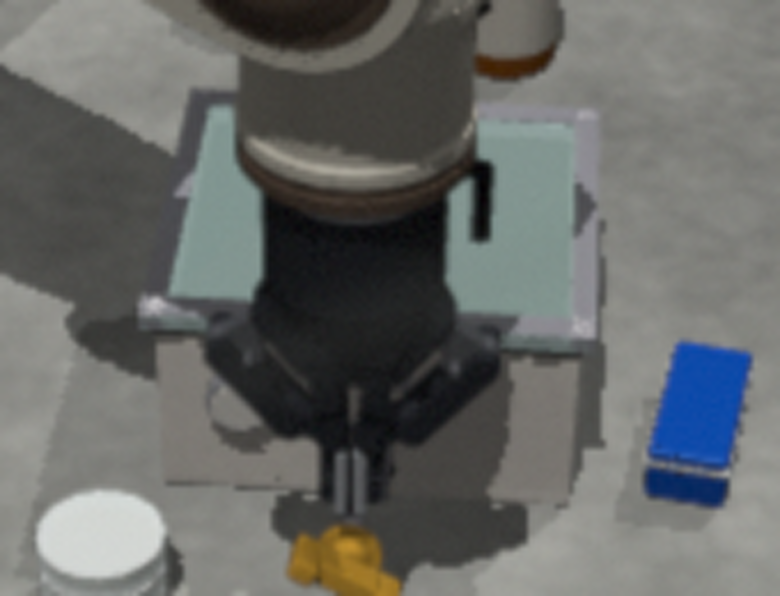

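Call:
carry_out([
  [0, 0, -0.03],
  [0, 0, -0.07],
  [0, 0, -0.11],
  [0, 0, -0.14],
  [0, 0, -0.14],
], spin=[0, 0, 0, 0, 0], hand=0)

```text
t: 16.62
position: [0.5538, -0.1611, 0.218]
orientation: [0.004, 0.732, 0.681, 0.002]
wrist_force: [0.4, 0.3, 0.7]
grip_width: 0.708
```

```bash
python3 -c "
from h import *
goto(.568,.018,.20,1.49)
s=cap('side','side17')['frame'];c=cap('scene','scene17')['frame']
b=np.hstack([cv2.resize(s[210:330,250:390],(400,343),interpolation=cv2.INTER_CUBIC),cv2.resize(c[205:295,235:340],(400,343),interpolation=cv2.INTER_CUBIC)])
cv2.imwrite('pics/z17.png',b[...,::-1])"
```

```text
t 16.62 pos [ 0.5538 -0.1611  0.218 ] yaw -0.072 q6 -0.345 q1 -0.417 F [0.4 0.3 0.7] w 0.708
OFF [0.1797, 0.0011, 0.0175] SPIN -1.562 rows 13.0
```

View pics/z17.png

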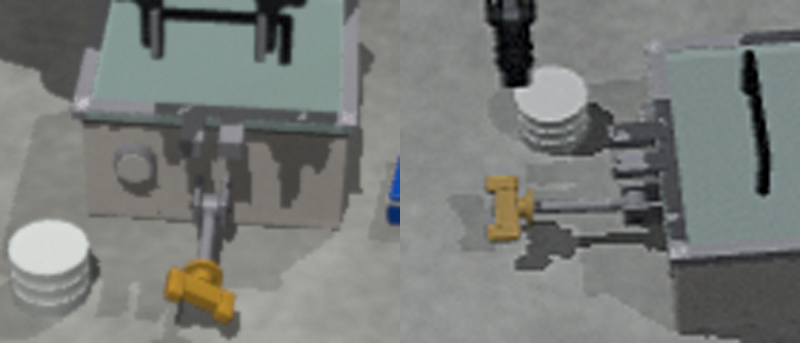

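```bash
python3 -c "
from h import *
s=load('scene17');d=load('side17');r=[]
for n,im,x in((s,s['frame'],(240,230,290,280)),(d,d['frame'],(295,290,345,330))):
    m=cv2.inRange(cv2.cvtColor(im,cv2.COLOR_RGB2HSV),(10,110,60),(30,255,255))
    M=np.zeros_like(m);M[x[1]:x[3],x[0]:x[2]]=m[x[1]:x[3],x[0]:x[2]]
    ys,xs=np.nonzero(M);r.append(ray(n,xs.mean(),ys.mean()));print(xs.mean(),ys.mean(),len(xs))
print(tri(*r))
h=[((x*135/800)) for x in(0,)]
for nm,p,q in(('h1',(326.7,218.6),(303.9,213.5)),):
  pass
# handle ends from original views
s=load('scene0');d=load('side0')
S=lambda p:(250+p[0]*135/800-.42,200+p[1]*90/533-.42)
D=lambda p:(235+p[0]*180/800-.4,190+p[1]*130/578-.4)
for z in(.152,):
  for p in((455,112),(480,300),(475,328)): print('s',onz(s,*S(p),z))
  for p in((308,106),(515,118)): print('d',onz(d,*D(p),z))
"
```

```text
262.9469696969697 259.18939393939394 132
320.0903614457831 310.62048192771084 332
(array([ 0.55036647, -0.17586889,  0.04839932]), [np.float64(0.0004345023659990024), np.float64(0.00043450236599903525)])
s [0.51356686 0.02257161 0.152     ]
s [0.63046666 0.01086969 0.152     ]
s [0.64629856 0.00516358 0.152     ]
d [0.51411279 0.02208128 0.152     ]
d [0.61618734 0.01254877 0.152     ]
```

Bolt and nut are fully down: the nut's centroid is at z = 0.048 and about 0.1 m outward of the pin, which is about 1.49 rad. Next is the handle.

Call:
carry_out([
  [0.036, 0.0, 0.003],
  [0.072, 0.0, 0.006],
  [0.108, 0.0, 0.009],
  [0.144, 0.0, 0.01],
  [0.178, 0.0, 0.01],
], spin=[-0.12, -0.24, -0.36, -0.48, -0.6])

```text
t: 17.13
position: [0.564, 0.0192, 0.1993]
orientation: [-0.001, 0.496, 0.869, -0.0]
wrist_force: [0.7, -1.1, -0.4]
grip_width: 1.004
```

Call:
carry_out([
  [0, 0, 0.0],
  [0, 0, 0.0],
  [0, 0, 0],
  [0, 0, 0],
  [0, 0, 0],
], spin=[-0.12, -0.24, -0.36, -0.48, -0.6])

```text
t: 17.55
position: [0.5643, 0.0175, 0.1995]
orientation: [-0.001, 0.217, 0.976, -0.0]
wrist_force: [-0.3, 0.3, -0.4]
grip_width: 0.998
```

Call:
carry_out([
  [0, 0, 0.0],
  [0, 0, 0.0],
  [0, 0, 0],
  [0, 0, 0],
], spin=[-0.12, -0.24, -0.362, -0.362])

```text
t: 17.88
position: [0.5643, 0.0173, 0.1996]
orientation: [-0.001, 0.037, 0.999, 0.0]
wrist_force: [1.4, 0.4, 0.1]
grip_width: 1.004
```

```bash
python3 -c "
from h import *
goto(.565,.0178,.118,1.49)
d=cap('wrist','wrist18')"
```

```text
t 17.88 pos [0.5643 0.0173 0.1996] yaw 1.497 q6 -1.603 q1 -0.106 F [1.4 0.4 0.1] w 1.004
OFF [-0.0008, 0.0005, 0.0816] SPIN 0.007 rows 2.0
```

View pics/wrist18.png

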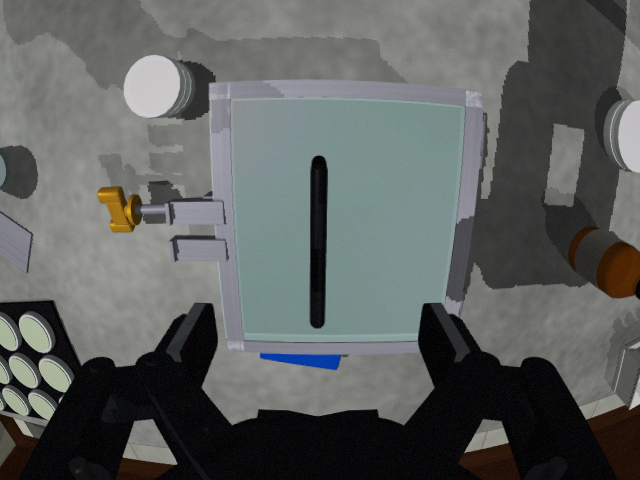

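The handle is centred between the pads along column 318. I'll descend and grip.

Call:
carry_out([
  [0, 0, 0.035],
  [0, 0, 0.06],
  [0, 0, 0.075],
  [0, 0, 0.081],
  [0, 0, 0.081],
], spin=[0.007, 0.007, 0.007, 0.007, 0.007])

```text
t: 18.35
position: [0.564, 0.0174, 0.1185]
orientation: [-0.001, 0.046, 0.999, 0.0]
wrist_force: [-0.8, 0.8, 0.4]
grip_width: 1.003
```

Call:
carry_out([
  [0, 0, 0],
  [0, 0, 0],
  [0, 0, 0],
  [0, 0, 0],
  [0, 0, 0],
], spin=[0, 0, 0, 0, 0], hand=255, grip_force=50)

```text
t: 18.77
position: [0.565, 0.0173, 0.1207]
orientation: [0.0, 0.044, 0.999, 0.0]
wrist_force: [0.5, 0.1, 0.0]
grip_width: 0.303
```

Call:
carry_out([
  [0, 0, 0],
  [0, 0, 0],
  [0, 0, 0],
  [0, 0, 0],
], spin=[0, 0, 0, 0])

```text
t: 19.1
position: [0.5649, 0.0174, 0.1205]
orientation: [0.0, 0.044, 0.999, 0.0]
wrist_force: [-1.7, 1.1, 5.9]
grip_width: 0.093
```

```bash
python3 -c "
from h import *
goto(.565,.0178,.118,1.49)
p=readout.observe()['position']
d=cap('wrist','wrist19')
f0=np.arctan2(.048,.1056)
for th in np.arange(.1,1.2,.1):
    dx=.116*(np.cos(f0)-np.cos(f0+th));dz=.116*(np.sin(f0+th)-np.sin(f0));print(round(th,2),'ty',round(dx,4),'tz',round(-dz,4))
"
```

```text
t 19.1 pos [0.5649 0.0174 0.1205] yaw 1.483 q6 -1.589 q1 -0.106 F [-1.7  1.1  5.9] w 0.093
OFF [-0.0, 0.0004, 0.0025] SPIN -0.007 rows 1.0
0.1 ty 0.0053 tz -0.0103
0.2 ty 0.0116 tz -0.02
0.3 ty 0.0189 tz -0.0291
0.4 ty 0.027 tz -0.0373
0.5 ty 0.0359 tz -0.0448
0.6 ty 0.0455 tz -0.0512
0.7 ty 0.0558 tz -0.0567
0.8 ty 0.0665 tz -0.0612
0.9 ty 0.0776 tz -0.0646
1.0 ty 0.0889 tz -0.0668
1.1 ty 0.1005 tz -0.0679
```

View pics/wrist19.png

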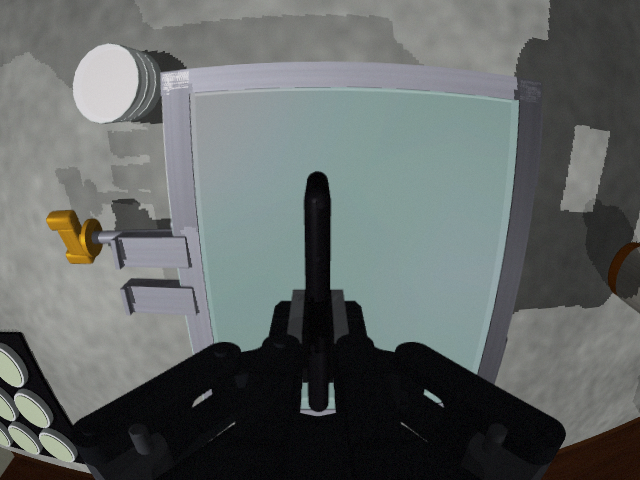

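Call:
carry_out([
  [0, 0.0026, -0.0052],
  [0, 0.0053, -0.0103],
  [0, 0.0084, -0.0152],
  [0, 0.0116, -0.02],
  [0, 0.0152, -0.0246],
], spin=[0, 0, 0, 0, 0])

```text
t: 19.57
position: [0.566, 0.0302, 0.1447]
orientation: [-0.0, 0.044, 0.999, -0.002]
wrist_force: [-1.8, -19.8, 1.2]
grip_width: 0.092
```

```bash
python3 -c "
from h import *
goto(.5664,.0327,.1451,1.49)
d=cap('wrist','wrist20');print(readout.observe()['ft_torque'])
b=cv2.resize(cap('side','side20')['frame'][130:310,225:455],(766,600),interpolation=cv2.INTER_CUBIC)
cv2.imwrite('pics/zd20.png',b[...,::-1])"
```

```text
t 19.57 pos [0.566  0.0302 0.1447] yaw 1.482 q6 -1.561 q1 -0.08 F [ -1.8 -19.8   1.2] w 0.092
OFF [-0.0002, 0.0025, -0.0004] SPIN -0.008 rows 1.0
[-3.02699048  0.86294147  0.05416661]
```

View pics/zd20.png

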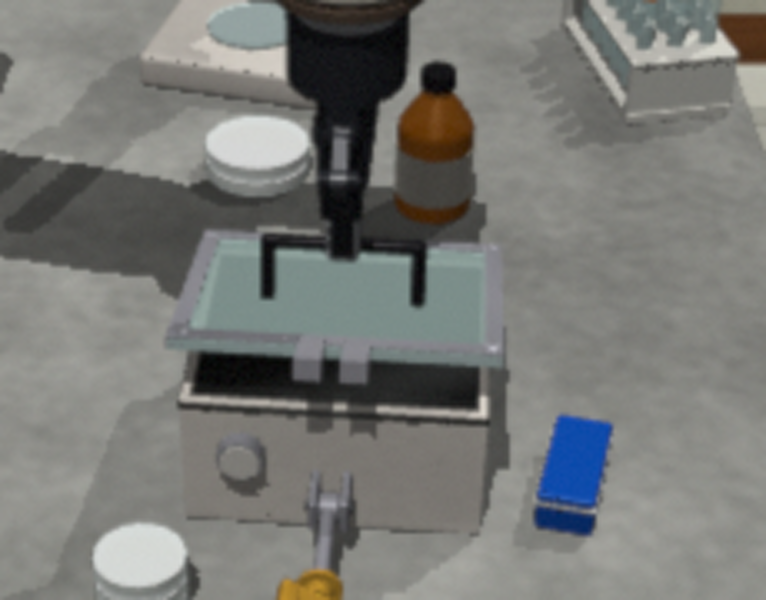

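Call:
carry_out([
  [0, 0.0034, -0.0063],
  [0, 0.0083, -0.0113],
  [0, 0.0134, -0.016],
  [0, 0.0188, -0.0204],
  [0, 0.0245, -0.0245],
], spin=[0, 0, 0, 0, 0])

```text
t: 20.08
position: [0.5681, 0.0531, 0.1708]
orientation: [0.0, 0.045, 0.999, -0.003]
wrist_force: [-13.4, -33.7, 22.5]
grip_width: 0.088
```

```bash
python3 -c "
from h import *
goto(.5664,.0327,.1451,1.49);print(readout.observe()['ft_torque'])
f0=np.arctan2(.048,.1056);t0=.55
for th in np.arange(.55,1.2,.06):
    print(round(th,2),'ty',round(.116*(np.cos(f0+t0)-np.cos(f0+th)),4),'tz',-round(.116*(np.sin(f0+th)-np.sin(f0+t0)),4))
"
```

```text
t 20.08 pos [0.5681 0.0531 0.1708] yaw 1.481 q6 -1.518 q1 -0.037 F [-13.4 -33.7  22.5] w 0.088
OFF [-0.0001, -0.0203, 0.0258] SPIN -0.009 rows 1.0
[-6.07143794  2.29695759  0.01517759]
0.55 ty 0.0 tz -0.0
0.61 ty 0.0059 tz -0.0037
0.67 ty 0.012 tz -0.0071
0.73 ty 0.0183 tz -0.0101
0.79 ty 0.0247 tz -0.0127
0.85 ty 0.0313 tz -0.0149
0.91 ty 0.038 tz -0.0167
0.97 ty 0.0448 tz -0.0181
1.03 ty 0.0517 tz -0.0191
1.09 ty 0.0587 tz -0.0197
1.15 ty 0.0656 tz -0.0199
```

Call:
carry_out([
  [0, 0.0012, -0.0058],
  [0, 0.007, -0.0097],
  [0, 0.013, -0.0131],
  [0, 0.0193, -0.0162],
  [0, 0.0257, -0.0189],
], spin=[0, 0, 0, 0, 0])

```text
t: 20.5
position: [0.5703, 0.0802, 0.1893]
orientation: [-0.0, 0.045, 0.999, -0.002]
wrist_force: [-9.6, -23.3, 22.5]
grip_width: 0.083
```

```bash
python3 -c "
from h import *
goto(.5664,.0327,.1451,1.49);print(readout.observe()['ft_torque'])
b=cv2.resize(cap('side','side21')['frame'][130:310,225:455],(766,600),interpolation=cv2.INTER_CUBIC)
cv2.imwrite('pics/zd21.png',b[...,::-1])"
```

```text
t 20.5 pos [0.5703 0.0802 0.1893] yaw 1.481 q6 -1.472 q1 0.009 F [ -9.6 -23.3  22.5] w 0.083
OFF [-0.0003, -0.0475, 0.0445] SPIN -0.009 rows 2.0
[-4.14721621  1.62847727  0.00916085]
```

View pics/zd21.png

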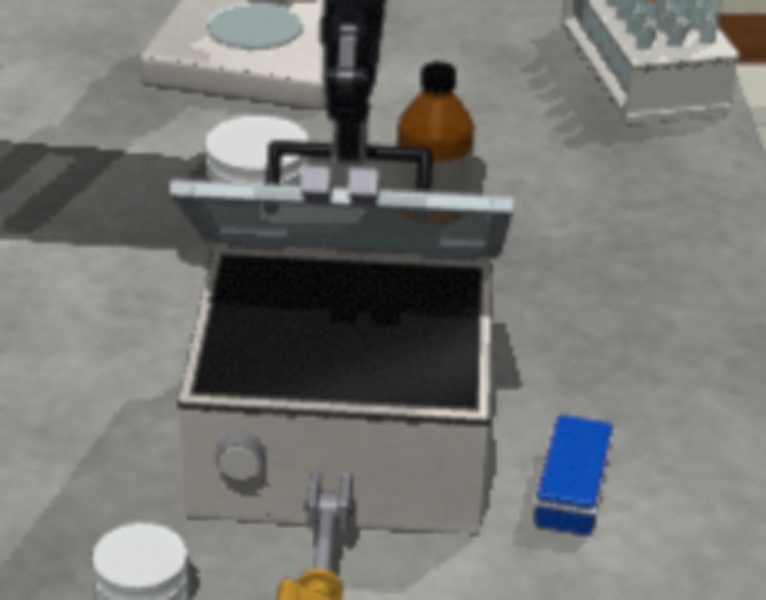

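Call:
carry_out([
  [0, 0.0042, -0.0042],
  [0, 0.0103, -0.0062],
  [0, 0.0165, -0.0078],
  [0, 0.023, -0.009],
  [0, 0.023, -0.009],
], spin=[0, 0, 0, 0, 0])

```text
t: 20.97
position: [0.5731, 0.105, 0.1982]
orientation: [0.001, 0.044, 0.999, -0.001]
wrist_force: [-0.7, -5.3, 11.7]
grip_width: 0.087
```

```bash
python3 -c "
from h import *
goto(.5664,.0327,.1451,1.49);print(readout.observe()['ft_torque'])
cap('wrist','wrist22')
cap('scene','scene22')
b=cv2.resize(cap('side','side22')['frame'][130:310,225:455],(766,600),interpolation=cv2.INTER_CUBIC)
cv2.imwrite('pics/zd22.png',b[...,::-1])"
```

```text
t 20.97 pos [0.5731 0.105  0.1982] yaw 1.483 q6 -1.433 q1 0.05 F [-0.7 -5.3 11.7] w 0.087
OFF [0.0004, -0.0725, 0.0532] SPIN -0.007 rows 3.0
[-0.9322564   0.03311743  0.32046157]
```

View pics/zd22.png

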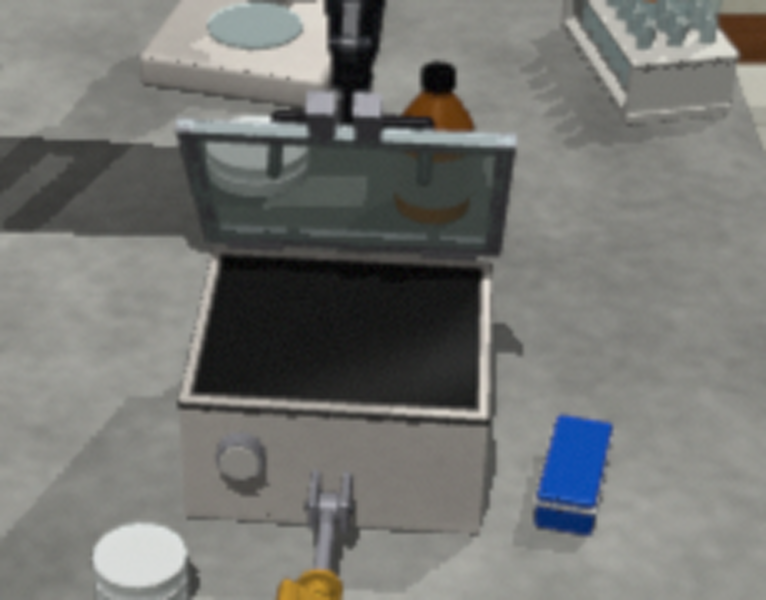

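View pics/wrist22.png

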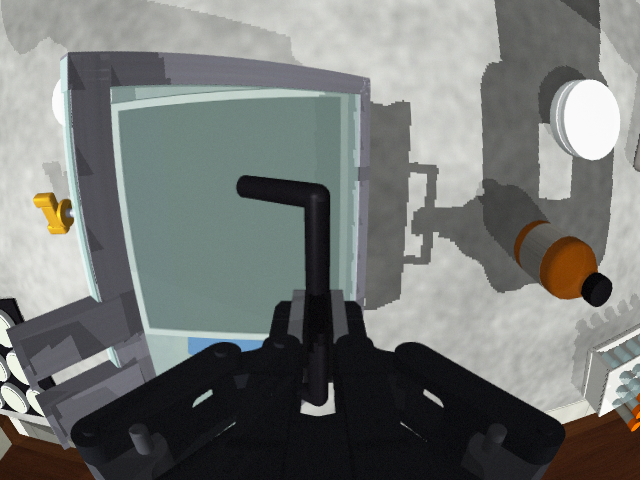

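Call:
carry_out([
  [0, 0, 0],
  [0, 0, 0],
  [0, 0, 0],
  [0, 0, 0],
  [0, 0, 0],
], spin=[0, 0, 0, 0, 0], hand=150)

```text
t: 21.53
position: [0.5725, 0.1054, 0.1971]
orientation: [-0.0, 0.044, 0.999, 0.0]
wrist_force: [-0.4, -0.0, -0.3]
grip_width: 0.414
```

Call:
carry_out([
  [0, 0.002, -0.01],
  [0, 0.002, -0.03],
  [0, 0.003, -0.06],
  [0, 0.003, -0.09],
  [0, 0.003, -0.12],
], spin=[0, 0, 0, 0, 0])

```text
t: 21.95
position: [0.5725, 0.1085, 0.3194]
orientation: [0.0, 0.044, 0.999, 0.0]
wrist_force: [0.6, 0.7, 0.2]
grip_width: 0.408
```

Call:
carry_out([
  [0, 0.02, -0.02],
  [0, 0.03, -0.03],
  [0, 0.03, -0.03],
  [0, 0.03, -0.03],
], spin=[0, 0, 0, 0])

```text
t: 22.28
position: [0.5755, 0.1385, 0.3476]
orientation: [0.0, 0.043, 0.999, 0.0]
wrist_force: [0.3, 0.4, -0.4]
grip_width: 0.412
```

```bash
python3 -c "
from h import *
goto(.5664,.0327,.1451,1.49)
cap('scene','scene23');cap('side','side23')"
```

```text
t 22.28 pos [0.5755 0.1385 0.3476] yaw 1.484 q6 -1.378 q1 0.106 F [ 0.3  0.4 -0.4] w 0.412
OFF [0.0, -0.1063, 0.2025] SPIN -0.006 rows 6.0
```

View pics/side23.png

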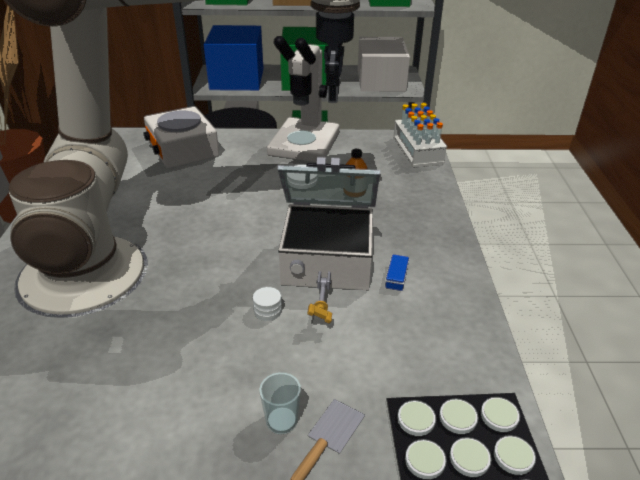

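View pics/scene23.png

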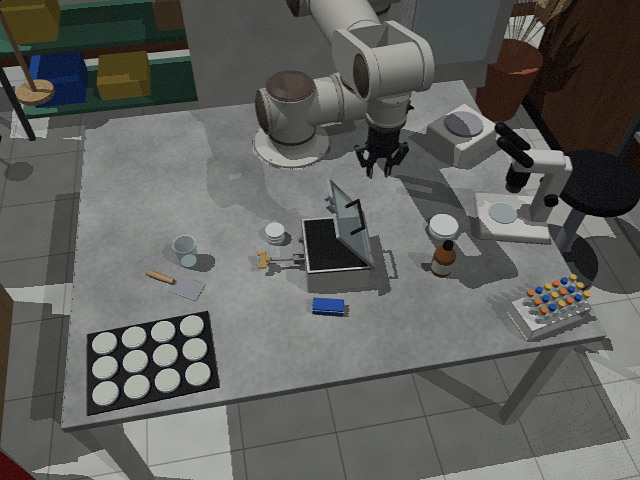

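```bash
python3 -c "
from h import *
s=load('scene23');d=load('side23')
p,e=tri(ray(s,331,181),ray(d,281,168));print(p,e)
h=np.array([.5736,.1228,.104]);v=p-h;print('angle',np.arctan2(v[2],-(v[0]*.081+v[1]*.997)),np.linalg.norm(v[1:]))
a=load('side0')['frame'].astype(int);b=d['frame'].astype(int)
for n,r in dict(stack=(250,285,285,322),box=(383,252,412,292),beaker=(258,370,303,432),spat=(300,398,368,478),bottle=(343,148,370,163)).items():
    x0,y0,x1,y1=r;print(n,np.abs(a-b)[y0:y1,x0:x1].mean().round(1))
"
```

```text
[0.46568727 0.04255291 0.25536641] [np.float64(0.001180340323029334), np.float64(0.0011803403230293587)]
angle 1.0405056171010543 0.17132246128292086
stack 1.5
box 1.1
beaker 0.9
spat 0.9
bottle 27.1
```

```bash
python3 -c "
from plant import job_done
print(job_done())"
```

```text
the job is handed in; nothing more can be done
None
```

The chamber is open and the job is handed in; it took about 22.4 s of the 72 s allowed.

**Nut:** I turned the wing nut 4.8 rad counter-clockwise in two grips. The eyebolt then swung out under closed fingers with under 1 N on the wrist.

**Bolt:** It lies fully down. The nut measured at 48 mm above the table and about 100 mm outward of the pin, roughly 1.49 rad.

**Lid:** I lifted it by the handle and let go with no force left on the tool. After release it stood at about 1.04 rad; halfway is about 0.79.

**Other objects:**
- The side view shows no change at the dish stack, slide box, beaker or spatula.
- The bottle's patch did differ there, which I put down to the raised lid now covering it. In the scene view the bottle and the dish pair sit in the same place as before.

**Checks that disagreed:**
- **First grip missed:** the fingers closed above the wing plate. The cameras put the finger ends about 17–20 mm behind the reported TCP, so I used lower TCP heights from then on.
- **Lid path slightly off:** my planned arc ran a few millimetres inside the real one. Wrist force reached about 43 N at the readings I took during the lift, until I corrected the arc; the wrist limit is 120 N.

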